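# Fish the dropped striker out from behind the gas-line guard

## Task

The torch striker has slid in behind the barred guard over the gas pipe, where the gripper cannot get at it. Take the reaching hook from its stand, pass its toe under the guard into the striker's wire loop and draw the striker out in front of the guard; then set the hook back in its stand and lay the striker flat in the white tray, leaving everything else on the bench where it is.

Things in the scene. Friction and masses are not known exactly. Their poses are not given: they have to be found in the camera images.
- gas_guard: Fixed yellow bar guard over the copper gas pipe, 220 mm deep (x), 334 mm wide. Origin on the bench under its centre; x points from the open front to the back, z up. Front plane x = -110 mm, 240 mm high; front legs (18 x 14 mm) at y = -140 and +140 mm. A barred roof slopes back to 185 mm. The pipe runs along y at x = 65 mm, its axis 85 mm up (valve 31 mm thick), and turns down outside the legs.
- guard_opening (a point): Middle of the underside of the rail that ends the guard's front bars, 110 mm above the bench, in the front plane; axes as the guard's. Below it a slot 266 mm wide and 110 mm high is open along the bench.
- reach_hook: Loose reaching hook, 110 g, 8 mm round steel. Origin at the bend, on the steel's axis. The toe runs 75 mm along x and ends in a finger turned down to 20 mm below the toe's axis. The shaft rises from the bend along (-sin 40deg, 0, cos 40deg), so with the toe level it leans back 40 degrees from upright. From 108 to 203 mm up the shaft is the wooden handle, flat-sided, 20 mm thick across y, 24 mm the other way.
- hook_grip (a point): Point on the axis of the hook's handle, 170 mm up the shaft from the bend (33 mm below its upper end); axes as reach_hook.
- hook_tip (a point): Lower end of the hook's turned-down finger (8 mm thick), 75 mm along x and 20 mm below the bend's axis; axes as reach_hook.
- hook_stand: Fixed grey stand of the hook, 160 x 50 mm: grooved toe rest (35 mm high, x = 26 to 64 mm) and notched upright (125 mm high, near x = -73 mm) on which the handle's lower end sits. Origin on the bench, z up. With the hook resting in it their axes are parallel and the hook's bend is 26.5 mm above this origin. The flared groove and notch take the hook, lowered straight down, up to 6 mm off sideways.
- stand_grip (a point): Where hook_grip is when the hook rests in its stand; axes as the stand.
- stand_tip (a point): Where hook_tip is when the hook rests in its stand; axes as the stand.
- striker: Loose flint striker, a bent-wire spark lighter lying flat, 70 g, 180 mm long (y), 52 mm wide, 19 mm high. Origin on its underside half-way along; y runs from the closed wire bow (end at y = -90 mm) to the round cup (38 mm across, centred at y = 71 mm); z up.
- striker_cup (a point): Centre of the striker's round cup (38 mm across, 13 mm high, upright sides), half-way up it, where it is best grasped across x; axes as striker. The balance point lies about 60 mm from here towards the bow.
- striker_loop (a point): Centre of the open loop at the striker's bow end: y = -55 mm, 4 mm above its underside, axes as striker. Free space in the loop: 32 mm across x, and from the bow's inside 25 mm along -y to about 50 mm along +y; the wire there lies within 6 mm of the bench, so only a finger let down onto the bench catches it.
- torch_tray: Fixed shallow white enamel tray with a blue rim, 248 mm (x) x 126 mm (y) over its rim, 232 x 110 mm inside, 23 mm high, floor 4 mm thick. Origin on the bench under its centre.
- dip_pan: Bystander, to be left alone: round grey metal dip pan, 66 mm across, 50 mm high. Origin at the centre of its underside.
- jar_white: Bystander, to be left alone: white jar with a tan screw lid, 56 mm across, 70 mm high. Origin at the centre of its underside.
- pumice_block: Bystander, to be left alone: grey rubbing block, 46 x 76 x 31 mm. Origin at the centre of its underside.

How it is judged:
By the outcome, as a careful person would: the job done as asked, in the order asked, and still so for the second after the job is handed in, with the robot touching nothing.
It also fails if it takes over 61 s, if anything falls off the work surface, if the arm or the gripper's body presses on something with over 40 N, if the wrist force passes 120 N, or if a joint passes its speed limit or range.

## Robot

A 6-joint arm with a two-finger parallel gripper is mounted at the origin on a cart in front of the work surface, level with it; the furniture and walls round the work are solid. World frame = base frame: x ahead of the robot, y to its left, z up, the work surface at z = 0. Lengths are in m, angles in rad, forces in N, time in s.
With the tool pointing down it reaches from about 0.35 to 0.975 m from the base axis. Payload 4.9 kg.
Tool frame: the origin (TCP) lies at the very end of the fingers, on their centre line; the grasp point (between the pads) lies 19 mm behind it; y points along the fingers, z is the direction in which the jaws open and shut, and the axes are right-handed (so a half turn about y gives the same grasp; the last joint's range is limited). The gripper opens to 85 mm and grips with 20 to 120 N. Pads are 22 mm wide; open, the fingers measure 114 mm over their backs; the gripper's body (76 mm by 85 mm) begins 54 mm behind the grasp point. The pads swing forward as they close: fully open they stand 13 mm farther back than shut.
Start: joints at [1.213, 0.053, 1.613, -0, 1.476, -0.119], TCP at [0.148, 0.607, 0.231] pointing down, gripper open.
Joint ranges: [-3.01, 3.01], [-1.01, 2.22], [0.06, 2.58], [-1.02, 4.17], [0.09, 2.62], [-3.14, 3.14]. Speed limits (rad/s): [2.57, 2.57, 3.14, 3.14, 3.14, 3.14].

## Interface

Orientations are given as a rotation vector (axis times angle).
In Python, from station import monitor, viewer, ticket gives the robot as it stands.
- The arm moves only by the tool servo_tool, never from a script. Its argument "commands" is one flat list of numbers, 7 for each row, row after row: the turn, a rotation vector about the tool's x, y, z in rad, then the shift along the tool's x, y, z in cm, then the opening, from 0 (shut) to 1 (fully open). In form: [rx, ry, rz, dx, dy, dz, claw, rx, ry, rz, dx, dy, dz, claw, ...]. A call has 1 to 20 rows; each row shifts and turns the pose as measured when the row begins, along the tool's axes as they then stand; what a row does not reach is not made up. A row lasts 1/10 s, in which the tool goes at most 50 mm and 8.59 degrees, less where a joint would pass 70% of its speed; a pose out of reach is approached as far as the arm can. A call is refused whole if a number of a shift passes 5 or a number of a turn 0.15, either way. A call with a gripper value outside its range is refused whole. The fingers move at their own pace and stop on an object; "grip_force" is the grip in N (left out, the last holds). Time passes only in rows, so rows that do not move let the fingers close. It gives the time, the measured TCP pose, the force and the opening at its end, in the units of the state.
- monitor.get_obs(): the state, without advancing time (a new reading comes with each control period).
- viewer.get_image(name): name is "side" or "top" or "wrist"; returns a dict with "frame" (400x640x3 uint8, red, green, blue), "depth" (400x640 float32, m along the optical axis (not along the pixel's ray), 0 where there is no reading), "camera_matrix" (3x3 intrinsics, pixels), "cam_to_world" (4x4, takes a point from camera to world coordinates). Camera axes: x right, y down, z forward; pixel columns grow to the right and rows downward; lengths in m; the calibration is good to about 2 mm. A picture is of the moment at which its call begins.
- ticket.finish_job(): hands the job in, once; it reports no verdict.
The state is a dict: "t": time; "q": joint angles; "dq": joint speeds; "effort": joint torques, N m; "tool_pos": TCP position; "tool_rot": TCP orientation; "contact_force": force on the tool from outside, world axes, zero at the start; "wrist_torque": the same for the moment, N m; "opening": finger opening in m.
Only numpy, scipy, OpenCV 4.12 (cv2) and the standard library are available. Lean on these libraries where they do the work, as an engineer would, in place of code of your own. Each camera call takes 0.05 s, during which the arm holds its last target.

## Working session

There is one attempt and no reset: what is moved stays moved. The work goes in short steps, Python scripts to look and compute and a tool call to move; the robot and the scene stay as the last step left them, time stands still between calls to the robot, and variables do not carry over. Pictures are saved under pics/ and viewed, and the job is handed in when it is done.

Besides the shell and the picture viewer there is one more tool, called after "Emit:" by a JSON object that holds its "fn" and its "kwargs". servo_tool: Moves the arm, as the interface text tells. Its arguments: {"type":"object","properties":{"commands":{"type":"array","items":{"type":"number"}},"grip_force":{"type":"number"}},"required":["commands"]}

```bash
ls; mkdir -p pics; python3 - <<'E'
from station import monitor, viewer
import cv2,numpy as np
print(monitor.get_obs())
for n in ["side","top","wrist"]:
    im=viewer.get_image(n); np.savez(f"{n}0.npz",**im)
    cv2.imwrite(f"pics/{n}0.png",im["frame"][:,:,::-1]); print(n,im["camera_matrix"],im["cam_to_world"])
E
```

```text
pics
{'t': 0.0, 'q': array([ 1.21299182e+00,  5.33544337e-02,  1.61431625e+00,  4.88798810e-06,
        1.47599388e+00, -1.18986113e-01]), 'dq': array([ 0.0012642 , -0.00094928,  0.00115619, -0.00101911,  0.00119087,
        0.00184694]), 'effort': array([ 1.94040949e-03, -3.93687880e+01, -3.70173740e+01, -2.73118241e-05,
        7.12691181e-03,  9.33300242e-06]), 'tool_pos': array([0.14761406, 0.60666881, 0.23005123]), 'tool_rot': array([-1.56466678,  0.18792789, -0.18715019]), 'contact_force': array([ 0.2755751 , -0.11510354,  0.0738369 ]), 'wrist_torque': array([-0.03012003,  0.00396823,  0.03537677]), 'opening': 0.08535951054921319}
side [[382.01725318   0.         323.19202828]
 [  0.         382.01725318 200.17466256]
 [  0.           0.           1.        ]] [[ 0.95306361 -0.13718339  0.26990828  0.32627899]
 [-0.30254561 -0.39718139  0.86643701 -0.75084053]
 [-0.01165822 -0.90742915 -0.42004336  0.52282945]
 [ 0.          0.          0.          1.        ]]
top [[466.51773959   0.         316.76184988]
 [  0.         466.51773959 208.76393464]
 [  0.           0.           1.        ]] [[-1.16832105e-02 -9.99289584e-01  3.58305609e-02  5.07063071e-01]
 [-9.99931517e-01  1.16513016e-02 -1.09923165e-03  6.84949849e-02]
 [ 6.80978072e-04 -3.58409496e-02 -9.99357275e-01  1.49773677e+00]
 [ 0.00000000e+00  0.00000000e+00  0.00000000e+00  1.00000000e+00]]
wrist [[360.10843532   0.         321.55154923]
 [  0.         360.10843532 197.39336626]
 [  0.           0.           1.        ]] [[ 0.23547214  0.92287891  0.30470871  0.06886425]
 [ 0.97187951 -0.22303157 -0.07554565  0.62578302]
 [-0.00175983  0.31392904 -0.94944482  0.37100183]
 [ 0.          0.          0.          1.        ]]
```

View pics/side0.png

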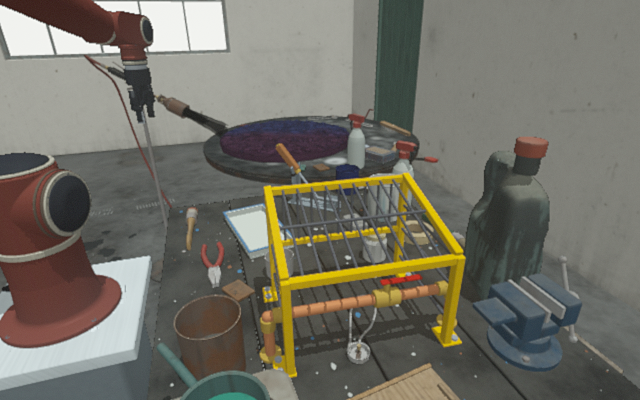

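View pics/top0.png

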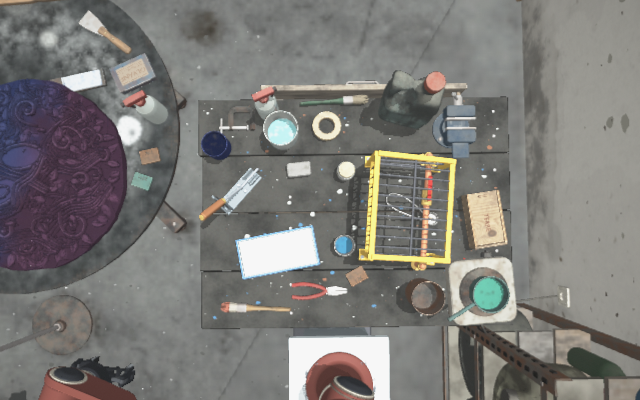

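View pics/wrist0.png

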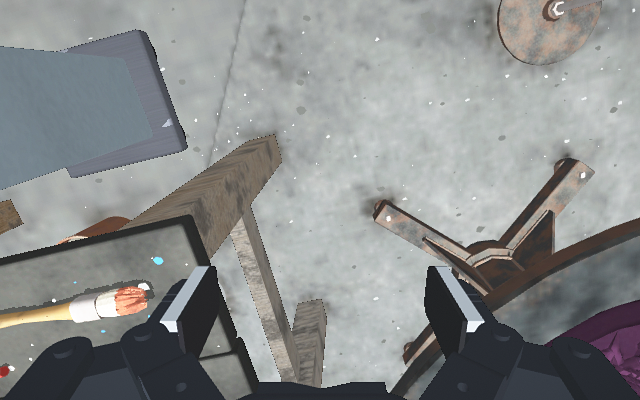

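```bash
cat > h.py <<'E'
import numpy as np,cv2
def load(n): return dict(np.load(n+".npz"))
def px2w(im,u,v,z=None):
    K=im["camera_matrix"];T=im["cam_to_world"]
    r=np.array([(u-K[0,2])/K[0,0],(v-K[1,2])/K[1,1],1.])
    if z is None:
        d=im["depth"][int(round(v)),int(round(u))]
    else:
        d=(z-T[2,3])/(T[:3,:3]@r)[2]
    return T[:3,:3]@(r*d)+T[:3,3]
def w2px(im,p):
    T=im["cam_to_world"];c=T[:3,:3].T@(np.asarray(p)-T[:3,3]);K=im["camera_matrix"]
    return np.array([K[0,0]*c[0]/c[2]+K[0,2],K[1,1]*c[1]/c[2]+K[1,2]])
def crop(im,u0,u1,v0,v1,s,name):
    c=im["frame"][v0:v1,u0:u1,::-1]; cv2.imwrite(name,cv2.resize(c,None,fx=s,fy=s,interpolation=cv2.INTER_CUBIC))
E
python3 - <<'E'
from h import *
t=load("top0");s=load("side0")
crop(t,345,475,140,280,4,"pics/c1.png")
crop(t,190,360,150,290,4,"pics/c2.png")
crop(s,255,475,160,390,3,"pics/c3.png")
E
```

```text
(no output)
```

View pics/c1.png

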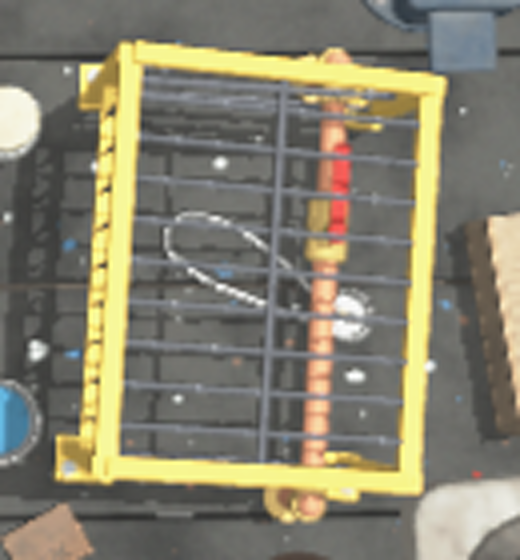

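View pics/c2.png

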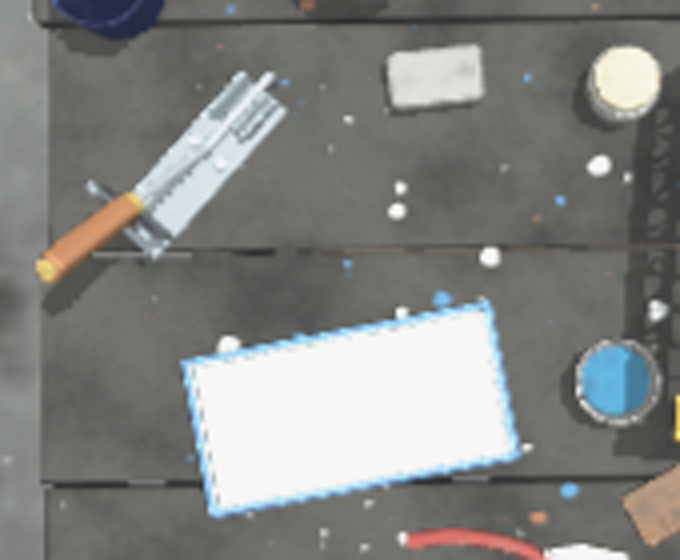

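View pics/c3.png

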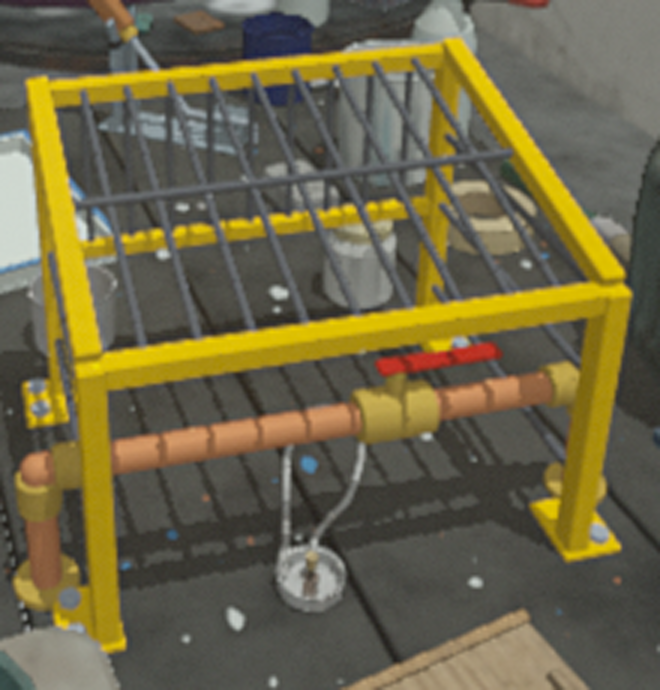

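```bash
python3 - <<'E'
from h import *
np.set_printoptions(precision=4,suppress=True)
t=load("top0");s=load("side0")
def C(u,v,u0,v0,k): return u/k+u0,v/k+v0
def c1(u,v): return C(u,v,345,140,4)
def c2(u,v): return C(u,v,190,150,4)
def c3(u,v): return C(u,v,255,160,3)
print("bow end",px2w(t,*c1(164,238),z=.003)); 
print("cup",px2w(t,*c1(349,315),z=.013), "side",px2w(s,*c3(312,568),z=.013))
for n,p in dict(jar=c2(625,78),pan=c2(620,378)).items(): print(n,px2w(t,*p),px2w(t,*p,z=.07 if n=='jar' else .05))
for p in [(388,52),(478,45),(484,98),(393,107)]: print("pum",px2w(t,*c2(*p),z=.031))
for p in [(183,362),(487,302),(520,455),(215,516)]: print("tray",px2w(t,*c2(*p),z=.023))
for p in [(45,268),(133,203),(270,76)]: print("hook",px2w(t,*c2(*p)))
# yellow world points
for n,im in (("top",t),("side",s)):
    f=im["frame"].astype(int); m=(f[...,0]>150)&(f[...,1]>120)&(f[...,2]<110)&(im["depth"]>0)
    v,u=np.nonzero(m); K=im["camera_matrix"];T=im["cam_to_world"];d=im["depth"][v,u]
    P=(T[:3,:3]@np.c_[(u-K[0,2])/K[0,0]*d,(v-K[1,2])/K[1,1]*d,d].T).T+T[:3,3]
    k=(P[:,0]>.4)&(P[:,1]<.05)&(P[:,1]>-.4)&(P[:,2]>.13)&(P[:,2]<.26);P=P[k]
    np.save(n+"yel.npy",P); print(n,len(P),P.min(0),P.max(0))
    print(np.histogram(P[:,2],bins=12))
    Q=P[P[:,2]>.232]; print("front bar",len(Q),cv2.minAreaRect(Q[:,:2].astype(np.float32)),np.median(Q[:,2]), Q[:,:2].min(0),Q[:,:2].max(0))
    if n=="top": print(cv2.minAreaRect(P[:,:2].astype(np.float32)))
E
```

```text
bow end [ 0.5878 -0.1556  0.003 ]
cup [ 0.5242 -0.3003  0.013 ] side [ 0.5273 -0.3018  0.013 ]
jar [ 0.678  -0.0251  0.0692] [ 0.6779 -0.0251  0.07  ]
pan [ 0.4459 -0.0211  0.0193] [ 0.4472 -0.0192  0.05  ]
pum [0.7053 0.1591 0.031 ]
pum [0.71   0.0881 0.031 ]
pum [0.668  0.0838 0.031 ]
pum [0.6617 0.1556 0.031 ]
tray [0.4627 0.3236 0.023 ]
tray [0.5072 0.0833 0.023 ]
tray [0.3865 0.0587 0.023 ]
tray [0.3415 0.2991 0.023 ]
hook [0.5347 0.3922 0.1854]
hook [0.5836 0.344  0.1159]
hook [0.6882 0.2532 0.0244]
top 320 [ 0.4016 -0.3159  0.1306] [ 0.7104 -0.0669  0.249 ]
(array([14, 14, 10, 10, 20, 57, 20, 23, 21, 26, 66, 39]), array([0.1306, 0.1404, 0.1503, 0.1602, 0.17  , 0.1799, 0.1898, 0.1997,
       0.2095, 0.2194, 0.2293, 0.2391, 0.249 ]))
front bar 91 ((0.5613937973976135, -0.11413877457380295), (0.06967513263225555, 0.2944399118423462), 85.76851654052734) 0.2381372508046382 [ 0.4153 -0.1587] [ 0.7104 -0.0701]
((0.5547506213188171, -0.19104507565498352), (0.22810718417167664, 0.29424145817756653), 85.2070541381836)
side 5031 [ 0.4001 -0.3341  0.13  ] [ 0.7089 -0.0765  0.2467]
(array([  98,  100,   87,   96,  588, 1600,  257,  353,  300,  246,  640,
        666]), array([0.13  , 0.1398, 0.1495, 0.1592, 0.1689, 0.1786, 0.1884, 0.1981,
       0.2078, 0.2175, 0.2272, 0.237 , 0.2467]))
front bar 1015 ((0.5605750679969788, -0.12095174193382263), (0.07323847711086273, 0.29376113414764404), 86.42800903320312) 0.23880482123547575 [ 0.413  -0.1662] [ 0.7078 -0.0765]
```

```bash
python3 - <<'E'
from h import *
from scipy.optimize import least_squares
np.set_printoptions(precision=4,suppress=True)
t=load("top0");s=load("side0")
def c1(u,v): return np.array([u/4+345,v/4+140])
pc=[(121,42,.24),(94,482,.24),(446,80,.185),(422,493,.185)]
W=[px2w(t,*c1(u,v),z=z) for u,v,z in pc]; print(np.array(W))
W=np.array(W)
print("widths",np.linalg.norm(W[0]-W[1]),np.linalg.norm((W[2]-W[0])[:2]))
d=(W[0]-W[1])+(W[2]-W[3]); d=d[:2]/np.linalg.norm(d[:2]); print("y axis? dir",d)
E
```

```text
[[ 0.7083 -0.0932  0.24  ]
 [ 0.4114 -0.0703  0.24  ]
 [ 0.6875 -0.3296  0.185 ]
 [ 0.3969 -0.3062  0.185 ]]
widths 0.2977591886797378 0.23724261822336598
y axis? dir [ 0.9969 -0.0786]
```

```bash
cat >> h.py <<'E'
from scipy.spatial.transform import Rotation as Ro
def tgtR(zdir,tilt=0):
    "tool y down, tool z along zdir (xy)"
    z=np.array([zdir[0],zdir[1],0.]);z/=np.linalg.norm(z);y=np.array([0,0,-1.]);x=np.cross(y,z)
    return np.c_[x,y,z]
def plan(p,R,claw,n=None,vmax=4.0):
    from station import monitor
    o=monitor.get_obs();R0=Ro.from_rotvec(o["tool_rot"]).as_matrix()
    dR=Ro.from_matrix(R0.T@R).as_rotvec(); dl=R0.T@(np.array(p)-o["tool_pos"])*100
    print("t",round(o["t"],2),"pos",o["tool_pos"].round(4),"F",o["contact_force"].round(2),"open",round(o["opening"],4))
    print("R0 cols",R0.round(3).tolist()); print("total rot(tool)",dR.round(3),"shift tool cm",dl.round(2))
    n=n or int(np.ceil(max(np.abs(dl).max()/vmax,np.linalg.norm(dR)/.13,1)))
    print("n",n,"per row rot",(dR/n).round(4))
    # shifts per row in rotating frame
    rows=[];Rk=R0
    for k in range(n):
        rows.append(np.r_[dR/n,Rk.T@(np.array(p)-o["tool_pos"])*100/n,claw].round(3)); Rk=Rk@Ro.from_rotvec(dR/n).as_matrix()
    for r in rows: print(r.tolist())
E
python3 - <<'E'
from h import *
h=np.array([.741,-.672])
plan([.550,.378,.30],tgtR([.672,.741]),1)
plan([.550,.378,.30],tgtR([-.672,-.741]),1)
E
```

```text
t 0.15 pos [0.1477 0.6068 0.2303] F [-1.27 -0.3   0.42] open 0.0852
R0 cols [[0.972, -0.001, 0.237], [-0.237, -0.002, 0.972], [-0.0, -1.0, -0.002]]
total rot(tool) [0.002 0.498 0.   ] shift tool cm [ 44.5   -6.96 -12.72]
n 12 per row rot [0.0001 0.0415 0.    ]
[0.0, 0.041, 0.0, 3.709, -0.58, -1.06, 1.0]
[0.0, 0.041, 0.0, 3.749, -0.58, -0.906, 1.0]
[0.0, 0.041, 0.0, 3.784, -0.58, -0.749, 1.0]
[0.0, 0.041, 0.0, 3.812, -0.58, -0.592, 1.0]
[0.0, 0.041, 0.0, 3.833, -0.58, -0.433, 1.0]
[0.0, 0.041, 0.0, 3.847, -0.58, -0.274, 1.0]
[0.0, 0.041, 0.0, 3.855, -0.581, -0.114, 1.0]
[0.0, 0.041, 0.0, 3.857, -0.581, 0.046, 1.0]
[0.0, 0.041, 0.0, 3.852, -0.581, 0.206, 1.0]
[0.0, 0.041, 0.0, 3.84, -0.581, 0.366, 1.0]
[0.0, 0.041, 0.0, 3.821, -0.581, 0.525, 1.0]
[0.0, 0.041, 0.0, 3.796, -0.581, 0.683, 1.0]
t 0.15 pos [0.1477 0.6068 0.2303] F [-1.27 -0.3   0.42] open 0.0852
R0 cols [[0.972, -0.001, 0.237], [-0.237, -0.002, 0.972], [-0.0, -1.0, -0.002]]
total rot(tool) [ 0.000e+00 -2.644e+00 -2.000e-03] shift tool cm [ 44.5   -6.96 -12.72]
n 21 per row rot [ 0.000e+00 -1.259e-01 -1.000e-04]
[0.0, -0.126
[... 293 characters left out ...]
, 1.128, -0.33, -1.894, 1.0]
[0.0, -0.126, -0.0, 0.881, -0.33, -2.021, 1.0]
[0.0, -0.126, -0.0, 0.62, -0.33, -2.115, 1.0]
[0.0, -0.126, -0.0, 0.35, -0.33, -2.176, 1.0]
[0.0, -0.126, -0.0, 0.074, -0.33, -2.203, 1.0]
[0.0, -0.126, -0.0, -0.203, -0.33, -2.195, 1.0]
[0.0, -0.126, -0.0, -0.477, -0.33, -2.152, 1.0]
[0.0, -0.126, -0.0, -0.744, -0.33, -2.075, 1.0]
[0.0, -0.126, -0.0, -0.998, -0.33, -1.965, 1.0]
[0.0, -0.126, -0.0, -1.237, -0.331, -1.824, 1.0]
[0.0, -0.126, -0.0, -1.456, -0.331, -1.655, 1.0]
[0.0, -0.126, -0.0, -1.653, -0.331, -1.459, 1.0]
[0.0, -0.126, -0.0, -1.823, -0.331, -1.239, 1.0]
[0.0, -0.126, -0.0, -1.964, -0.331, -1.001, 1.0]
[0.0, -0.126, -0.0, -2.074, -0.332, -0.746, 1.0]
```

Emit:
{"fn": "servo_tool", "kwargs": {"commands": [0,0.042,0,3.7,-0.6,-1.05,1,0,0.042,0,3.75,-0.6,-0.9,1,0,0.042,0,3.8,-0.6,-0.75,1,0,0.042,0,3.8,-0.6,-0.6,1,0,0.042,0,3.85,-0.6,-0.4,1,0,0.042,0,3.85,-0.6,-0.3,1,0,0.042,0,3.85,-0.6,-0.1,1,0,0.042,0,3.85,-0.6,0.05,1,0,0.042,0,3.85,-0.6,0.2,1,0,0.042,0,3.85,-0.6,0.35,1,0,0.042,0,3.8,-0.6,0.5,1,0,0.042,0,3.8,-0.6,0.7,1]}}

```text
t: 1.35
tool_pos: [0.5567, 0.3661, 0.2972]
tool_rot: [-1.5, 0.594, -0.587]
contact_force: [-0.3, 0.5, 0.7]
opening: 0.0854
```

```bash
python3 - <<'E'
from h import *
from station import viewer
plan([.550,.378,.30],tgtR([.672,.741]),1)
for n in ["wrist"]:
    im=viewer.get_image(n); np.savez(f"{n}1.npz",**im)
    cv2.imwrite(f"pics/{n}1.png",im["frame"][:,:,::-1])
E
```

```text
t 1.35 pos [0.5567 0.3661 0.2972] F [-0.27  0.55  0.73] open 0.0854
R0 cols [[0.729, -0.008, 0.684], [-0.685, -0.008, 0.729], [-0.0, -1.0, -0.012]]
total rot(tool) [ 0.012 -0.017 -0.   ] shift tool cm [-1.31 -0.28  0.41]
n 1 per row rot [ 0.0119 -0.0173 -0.0005]
[0.012, -0.017, -0.0, -1.306, -0.282, 0.408, 1.0]
```

View pics/wrist1.png

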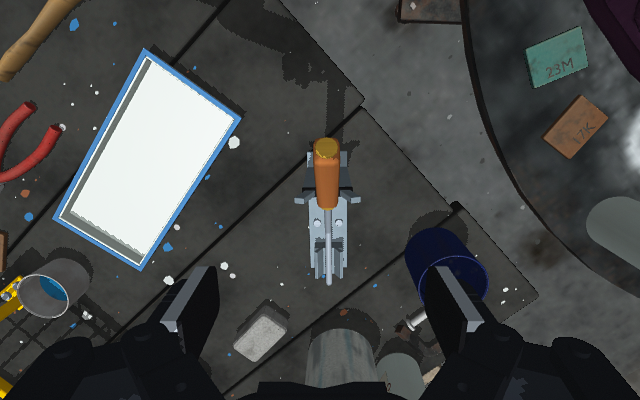

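```bash
python3 - <<'E'
from h import *
np.set_printoptions(precision=4,suppress=True)
w=load("wrist1")
crop(w,285,370,120,295,4.5,"pics/c4.png") 
f=cv2.cvtColor(w["frame"],cv2.COLOR_RGB2HSV).astype(int)
for v in range(138,290,6):
    row=w["frame"][v,300:355].astype(int); 
    d=w["depth"][v,300:355]
    j=np.argmin(np.where(d>0,d,9)); 
    # near-surface segment around center
    P=np.array([px2w(w,u,v) for u in range(300,355)])
    top=P[:,2].max(); k=np.where(P[:,2]>top-.006)[0]
    print(v,300+k.min(),300+k.max(),P[k].mean(0),top.round(4))
E
```

```text
138 319 333 [0.529  0.3944 0.1756] 0.1772
144 316 336 [0.5314 0.3917 0.1802] 0.1821
150 315 337 [0.5341 0.3892 0.1833] 0.1845
156 315 338 [0.5372 0.3864 0.1843] 0.1867
162 354 354 [0.4987 0.4223 0.438 ] 0.438
168 315 338 [0.5446 0.38   0.1803] 0.1819
174 315 337 [0.5491 0.3752 0.1727] 0.1746
180 316 336 [0.5542 0.3705 0.1647] 0.1669
186 317 337 [0.5603 0.3659 0.1555] 0.1574
192 317 336 [0.5659 0.3602 0.1464] 0.1484
198 318 336 [0.5727 0.3545 0.1358] 0.1373
204 318 336 [0.5799 0.3479 0.1242] 0.1262
210 326 328 [0.5893 0.3392 0.1055] 0.1066
216 325 330 [0.6029 0.3274 0.0754] 0.0765
222 325 330 [0.6124 0.3186 0.0608] 0.0628
228 325 330 [0.6235 0.3084 0.0427] 0.0452
234 325 330 [0.6342 0.2986 0.0278] 0.029
240 325 331 [0.6407 0.2934 0.0273] 0.0282
246 325 331 [0.6467 0.2878 0.0275] 0.0292
252 314 342 [0.6517 0.2834 0.031 ] 0.0335
258 314 342 [0.6569 0.2771 0.0314] 0.0344
264 341 341 [0.4987 0.4223 0.438 ] 0.438
270 315 342 [0.6704 0.2669 0.0317] 0.0346
276 315 342 [0.6766 0.2611 0.032 ] 0.0349
282 326 331 [0.6846 0.2536 0.0284] 0.0288
288 334 334 [0.4987 0.4223 0.438 ] 0.438
```

View pics/c4.png

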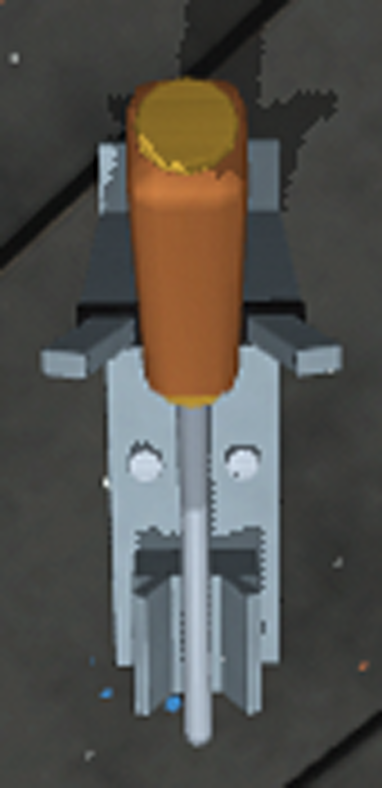

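```bash
python3 - <<'E'
from h import *
plan([.548,.376,.138],tgtR([.6701,.7422]),1)
E
```

```text
t 1.4 pos [0.5617 0.3624 0.2979] F [-0.46 -4.17  1.14] open 0.0852
R0 cols [[0.725, -0.004, 0.689], [-0.689, -0.011, 0.725], [0.005, -1.0, -0.01]]
total rot(tool) [ 0.01  -0.026  0.005] shift tool cm [-2.01 15.98  0.21]
n 4 per row rot [ 0.0026 -0.0065  0.0011]
[0.003, -0.007, 0.001, -0.501, 3.994, 0.051, 1.0]
[0.003, -0.007, 0.001, -0.496, 3.995, 0.044, 1.0]
[0.003, -0.007, 0.001, -0.492, 3.996, 0.037, 1.0]
[0.003, -0.007, 0.001, -0.487, 3.996, 0.03, 1.0]
```

Emit:
{"fn": "servo_tool", "kwargs": {"commands": [0.005,-0.013,0.002,-1.0,1,0.1,1,0.005,-0.013,0.003,-1.0,2,0.1,1,0,0,0,0,4,0,1,0,0,0,0,4,0,1,0,0,0,0,0,0,1,0,0,0,0,0,0,1]}}

```text
t: 2.0
tool_pos: [0.5455, 0.3793, 0.1824]
tool_rot: [-1.493, 0.574, -0.57]
contact_force: [-0.5, 0.9, 1.6]
opening: 0.0856
```

```bash
python3 - <<'E'
from h import *
plan([.548,.376,.138],tgtR([.6701,.7422]),1)
E
```

```text
t 2.0 pos [0.5455 0.3793 0.1824] F [-0.49  0.85  1.57] open 0.0856
R0 cols [[0.744, -0.003, 0.668], [-0.668, 0.002, 0.744], [-0.003, -1.0, -0.0]]
total rot(tool) [ 0.     0.003 -0.003] shift tool cm [ 0.42  4.43 -0.07]
n 2 per row rot [ 0.0002  0.0015 -0.0016]
[0.0, 0.001, -0.002, 0.211, 2.217, -0.037, 1.0]
[0.0, 0.001, -0.002, 0.208, 2.218, -0.037, 1.0]
```

Emit:
{"fn": "servo_tool", "kwargs": {"commands": [0,0,0,0.2,2.2,0,1,0,0,0,0.2,2.2,0,1,0,0,0,0,0.5,0,1,0,0,0,0,0,0,1]}}

```text
t: 2.4
tool_pos: [0.5503, 0.3807, 0.1415]
tool_rot: [-1.485, 0.565, -0.572]
contact_force: [0.2, -0.4, -0.1]
opening: 0.0853
```

```bash
python3 - <<'E'
from h import *
from station import viewer
plan([.548,.376,.138],tgtR([.6701,.7422]),1)
for n in ["wrist"]:
    im=viewer.get_image(n); np.savez(f"{n}2.npz",**im)
    cv2.imwrite(f"pics/{n}2.png",im["frame"][:,:,::-1])
E
```

```text
t 2.4 pos [0.5503 0.3807 0.1415] F [ 0.23 -0.39 -0.09] open 0.0853
R0 cols [[0.747, 0.007, 0.665], [-0.665, 0.008, 0.747], [0.0, -1.0, 0.011]]
total rot(tool) [-0.011  0.006  0.   ] shift tool cm [ 0.14  0.34 -0.51]
n 1 per row rot [-0.0109  0.0065  0.0003]
[-0.011, 0.006, 0.0, 0.14, 0.343, -0.505, 1.0]
```

View pics/wrist2.png

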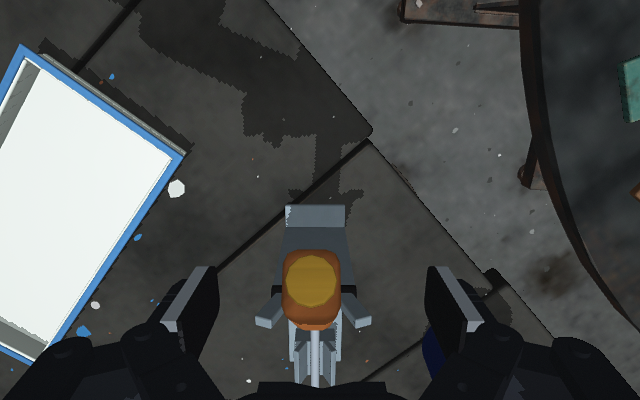

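Emit:
{"fn": "servo_tool", "kwargs": {"commands": [-0.01,0.006,0,0.1,0.3,-0.5,1,0,0,0,0,0,0,0.6,0,0,0,0,0,0,0.3], "grip_force": 60}}

```text
t: 2.75
tool_pos: [0.5497, 0.3774, 0.1439]
tool_rot: [-1.488, 0.569, -0.578]
contact_force: [0.3, -0.2, -0.1]
opening: 0.0587
```

```bash
python3 - <<'E'
from h import *
plan([.548,.376,.138],tgtR([.6701,.7422]),1)
E
```

```text
t 2.75 pos [0.5497 0.3774 0.1439] F [ 0.25 -0.19 -0.07] open 0.0587
R0 cols [[0.742, 0.007, 0.67], [-0.67, 0.004, 0.742], [0.003, -1.0, 0.007]]
total rot(tool) [-0.007  0.     0.003] shift tool cm [-0.03  0.59 -0.22]
n 1 per row rot [-0.0074  0.0003  0.0029]
[-0.007, 0.0, 0.003, -0.03, 0.589, -0.221, 1.0]
```

Emit:
{"fn": "servo_tool", "kwargs": {"commands": [-0.005,0,0,0,0.5,-0.25,0.3,0,0,0,0,0.1,0,0,0,0,0,0,0,0,0,0,0,0,0,0,0,0,0,0,0,0,0,0,0], "grip_force": 60}}

```text
t: 3.25
tool_pos: [0.5486, 0.3758, 0.139]
tool_rot: [-1.491, 0.57, -0.578]
contact_force: [0.7, -0.3, 0.2]
opening: 0.0192
```

```bash
python3 - <<'E'
from h import *
from station import viewer
plan([.548,.376,.138],tgtR([.6701,.7422]),0)
for n in ["wrist"]:
    im=viewer.get_image(n); np.savez(f"{n}3.npz",**im)
    cv2.imwrite(f"pics/{n}3.png",im["frame"][:,:,::-1])
E
```

```text
t 3.25 pos [0.5486 0.3758 0.139 ] F [ 0.72 -0.29  0.24] open 0.0192
R0 cols [[0.742, 0.006, 0.67], [-0.67, 0.001, 0.742], [0.004, -1.0, 0.004]]
total rot(tool) [-0.004  0.     0.004] shift tool cm [-0.06  0.1  -0.03]
n 1 per row rot [-0.0044  0.0002  0.0036]
[-0.004, 0.0, 0.004, -0.061, 0.101, -0.026, 0.0]
```

View pics/wrist3.png

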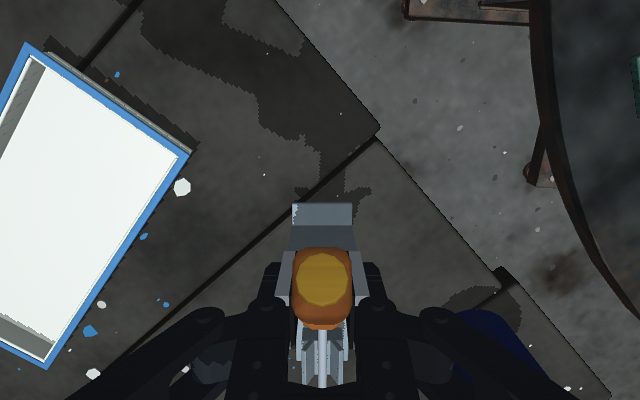

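Emit:
{"fn": "servo_tool", "kwargs": {"commands": [0,0,0,0,-1,0,0,0,0,0,0,-2,0,0,0,0,0,0,-3,0,0,0,0,0,0,-3,0,0,0,0,0,0,-3,0,0,0,0,0,0,0,0,0]}}

```text
t: 3.9
tool_pos: [0.5461, 0.3748, 0.2617]
tool_rot: [-1.496, 0.575, -0.574]
contact_force: [-0.6, 0.2, -0.8]
opening: 0.0189
```

```bash
python3 - <<'E'
from h import *
t=load("top0")
a=np.array([.588,-.1556,.003]);b=np.array([.5257,-.301,.003])
for v in range(186,222,1):
    pass
im=t["frame"].copy()
im=cv2.resize(im[180:235,375:450],None,fx=10,fy=10,interpolation=cv2.INTER_NEAREST)
def dot(p,c):
    u,v=w2px(t,p); cv2.circle(im,(int((u+.5-375)*10),int((v+.5-180)*10)),4,c,-1)
d=(b-a)/np.linalg.norm(b-a); n=np.array([-d[1],d[0],0])
for s in range(0,180,10): dot(a+d*s/1000,(255,0,0))
for s in (20,35,50):
    for k in(-16,16): dot(a+d*s/1000+n*k/1000,(0,255,0))
cv2.imwrite("pics/c5.png",im[:,:,::-1])
plan([.548,.376,.25],tgtR([.9969,-.0786]),0)
E
```

```text
t 3.9 pos [0.5461 0.3748 0.2617] F [-0.57  0.17 -0.8 ] open 0.0189
R0 cols [[0.742, -0.001, 0.67], [-0.67, -0.002, 0.742], [0.001, -1.0, -0.003]]
total rot(tool) [0.002 0.915 0.002] shift tool cm [0.06 1.17 0.22]
n 8 per row rot [0.0003 0.1144 0.0002]
[0.0, 0.114, 0.0, 0.007, 0.146, 0.027, 0.0]
[0.0, 0.114, 0.0, 0.004, 0.146, 0.028, 0.0]
[0.0, 0.114, 0.0, 0.001, 0.146, 0.028, 0.0]
[0.0, 0.114, 0.0, -0.002, 0.147, 0.028, 0.0]
[0.0, 0.114, 0.0, -0.005, 0.147, 0.028, 0.0]
[0.0, 0.114, 0.0, -0.009, 0.147, 0.027, 0.0]
[0.0, 0.114, 0.0, -0.012, 0.147, 0.026, 0.0]
[0.0, 0.114, 0.0, -0.014, 0.147, 0.024, 0.0]
```

View pics/c5.png

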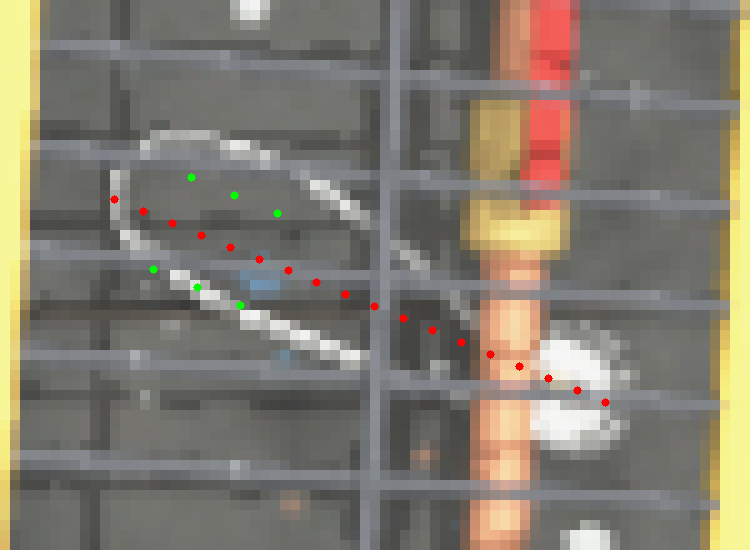

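```bash
python3 - <<'E'
from h import *
plan([.594,.20,.24],tgtR([.9969,-.0786]),0,n=9)
E
```

```text
t 3.9 pos [0.5461 0.3748 0.2617] F [-0.57  0.17 -0.8 ] open 0.0189
R0 cols [[0.742, -0.001, 0.67], [-0.67, -0.002, 0.742], [0.001, -1.0, -0.003]]
total rot(tool) [0.002 0.915 0.002] shift tool cm [15.27  2.21 -9.76]
n 9 per row rot [0.0002 0.1017 0.0002]
[0.0, 0.102, 0.0, 1.696, 0.245, -1.084, 0.0]
[0.0, 0.102, 0.0, 1.798, 0.245, -0.907, 0.0]
[0.0, 0.102, 0.0, 1.88, 0.244, -0.72, 0.0]
[0.0, 0.102, 0.0, 1.944, 0.244, -0.525, 0.0]
[0.0, 0.102, 0.0, 1.987, 0.243, -0.325, 0.0]
[0.0, 0.102, 0.0, 2.01, 0.243, -0.122, 0.0]
[0.0, 0.102, 0.0, 2.012, 0.242, 0.083, 0.0]
[0.0, 0.102, 0.0, 1.993, 0.242, 0.287, 0.0]
[0.0, 0.102, 0.0, 1.954, 0.242, 0.487, 0.0]
```

Emit:
{"fn": "servo_tool", "kwargs": {"commands": [0,0.102,0,1.7,0.25,-1.1,0,0,0.102,0,1.8,0.25,-0.9,0,0,0.102,0,1.9,0.25,-0.7,0,0,0.102,0,1.95,0.25,-0.5,0,0,0.102,0,2,0.25,-0.3,0,0,0.102,0,2,0.25,-0.1,0,0,0.102,0,2,0.25,0.1,0,0,0.102,0,2,0.25,0.3,0,0,0.102,0,1.95,0.25,0.5,0,0,0,0,0,0,0,0,0,0,0,0,0,0,0]}}

```text
t: 5.0
tool_pos: [0.5884, 0.1924, 0.2271]
tool_rot: [-1.168, 1.305, -1.291]
contact_force: [-1.2, 0.4, -1.4]
opening: 0.0196
```

```bash
python3 - <<'E'
from h import *
plan([.594,.17,.15],tgtR([.9969,-.0786]),0)
E
```

```text
t 5.0 pos [0.5884 0.1924 0.2271] F [-1.21  0.44 -1.42] open 0.0196
R0 cols [[-0.117, -0.017, 0.993], [-0.993, -0.005, -0.117], [0.007, -1.0, -0.017]]
total rot(tool) [ 0.017 -0.038  0.006] shift tool cm [2.11 7.71 0.95]
n 2 per row rot [ 0.0083 -0.0191  0.0032]
[0.008, -0.019, 0.003, 1.055, 3.855, 0.475, 0.0]
[0.008, -0.019, 0.003, 1.076, 3.856, 0.423, 0.0]
```

Emit:
{"fn": "servo_tool", "kwargs": {"commands": [0.008,-0.019,0.003,0.7,2.5,0.45,0,0.008,-0.019,0.003,0.7,2.5,0.45,0,0,0,0,0.5,2.5,0,0,0,0,0,0,0,0,0,0,0,0,0,0,0,0]}}

```text
t: 5.5
tool_pos: [0.5943, 0.1762, 0.1504]
tool_rot: [-1.174, 1.259, -1.258]
contact_force: [-0.4, -1.0, -0.9]
opening: 0.0194
```

```bash
python3 - <<'E'
from h import *
from station import viewer
plan([.594,.17,.15],tgtR([.9969,-.0786]),0)
for n in ["side","top"]:
    im=viewer.get_image(n); np.savez(f"{n}4.npz",**im)
    cv2.imwrite(f"pics/{n}4.png",im["frame"][:,:,::-1])
t=load("top4");s=load("side4")
crop(t,270,440,150,280,4,"pics/c6.png"); crop(s,255,475,100,300,3,"pics/c7.png")
E
```

```text
t 5.5 pos [0.5943 0.1762 0.1504] F [-0.35 -0.96 -0.92] open 0.0194
R0 cols [[-0.068, 0.001, 0.998], [-0.998, 0.002, -0.068], [-0.002, -1.0, 0.001]]
total rot(tool) [-0.001  0.011 -0.002] shift tool cm [0.62 0.04 0.01]
n 1 per row rot [-0.0006  0.0111 -0.0021]
[-0.001, 0.011, -0.002, 0.616, 0.036, 0.014, 0.0]
```

View pics/c6.png

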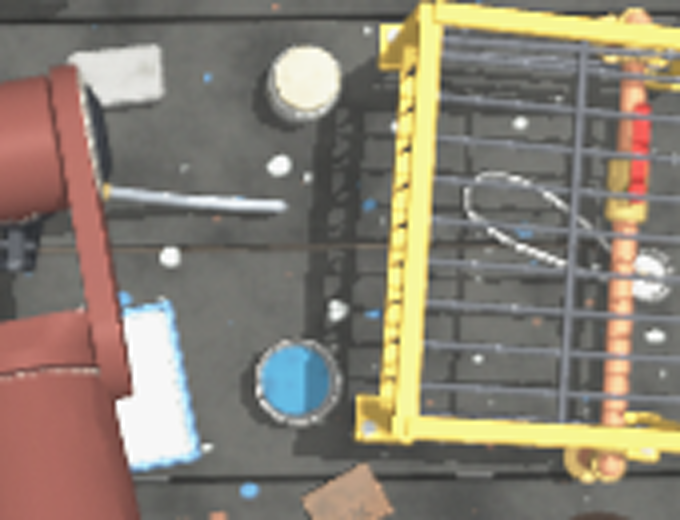

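View pics/c7.png

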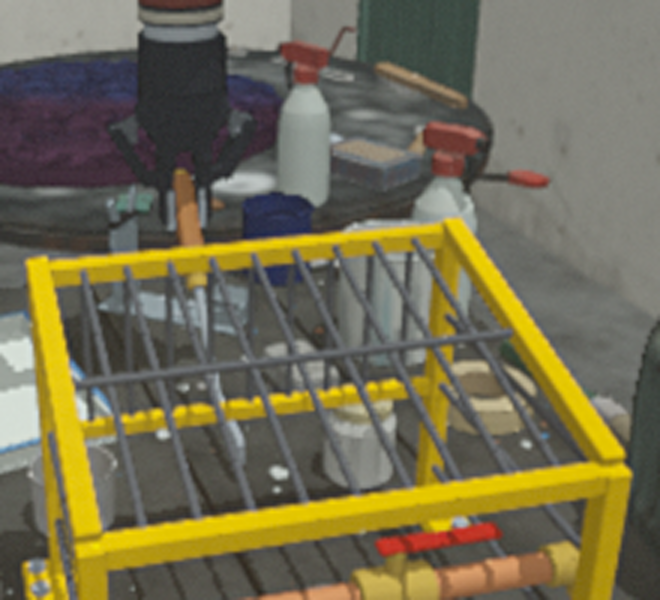

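```bash
python3 - <<'E'
from h import *
t=load("top4")
print(w2px(t,[.5943,.1762,.17]))
for u,v in [(97,170),(75,80),(105,250),(128,385),(60,300),(90,350),(30,420),(100,480)]:
    print(u,v,px2w(t,270+u/4,150+v/4).round(3))
for u,v in [(285,206),(280,205),(200,200),(120,192)]: print("toe",px2w(t,270+u/4,150+v/4).round(4))
print("toe tip z.02", px2w(t,270+288/4,150+206/4,z=.035))
from station import monitor; print(monitor.get_obs()["q"])
E
```

```text
[278.30745519 195.31705067]
97 170 [0.582 0.118 0.451]
75 80 [0.632 0.129 0.456]
105 250 [0.536 0.112 0.489]
128 385 [0.462 0.1   0.48 ]
60 300 [0.51  0.169 0.002]
90 350 [0.482 0.121 0.482]
30 420 [0.446 0.151 0.521]
100 480 [0.415 0.114 0.523]
toe [ 0.5831 -0.0121  0.0015]
toe [ 0.5822 -0.0062  0.0369]
toe [0.5863 0.0565 0.0459]
toe [0.5901 0.1169 0.0992]
toe tip z.02 [ 0.58140065 -0.01260584  0.035     ]
[0.16732167 0.10080106 1.69968064 0.00176385 1.33965293 0.23464053]
```

Emit:
{"fn": "servo_tool", "kwargs": {"commands": [0,0.01,0,2,0,0,0,0,0,0,3,0,0,0,0,0,0,3,0,0,0,0,0,0,3,0,0,0,0,0,0,3,0,0,0,0,0,0,2,0,0,0,0,0,0,0,0,0,0,0,0,0,0,0,0,0]}}

```text
t: 6.4
tool_pos: [0.59, 0.0156, 0.1661]
tool_rot: [-1.154, 1.243, -1.269]
contact_force: [0.5, -0.9, -1.4]
opening: 0.0192
```

```bash
python3 - <<'E'
from h import *
plan([.594,-.007,.15],tgtR([.9969,-.0786]),0)
E
```

```text
t 6.4 pos [0.59   0.0156 0.1661] F [ 0.54 -0.88 -1.37] open 0.0192
R0 cols [[-0.07, 0.025, 0.997], [-0.998, 0.003, -0.07], [-0.005, -1.0, 0.025]]
total rot(tool) [-0.025  0.009 -0.005] shift tool cm [2.24 1.61 0.52]
n 1 per row rot [-0.025   0.0089 -0.0049]
[-0.025, 0.009, -0.005, 2.235, 1.615, 0.515, 0.0]
```

Emit:
{"fn": "servo_tool", "kwargs": {"commands": [-0.012,0.005,-0.002,1,0.5,0.3,0,-0.012,0.005,-0.002,1.2,0.7,0.3,0,0,0,0,0.2,0.3,0,0,0,0,0,0,0,0,0]}}

```text
t: 6.8
tool_pos: [0.5961, -0.008, 0.1513]
tool_rot: [-1.17, 1.265, -1.265]
contact_force: [0.0, 0.4, -1.1]
opening: 0.0192
```

```bash
python3 - <<'E'
from h import *
from station import viewer
plan([.594,-.007,.15],tgtR([.9969,-.0786]),0)
for n in ["side","top"]:
    im=viewer.get_image(n); np.savez(f"{n}5.npz",**im)
    cv2.imwrite(f"pics/{n}5.png",im["frame"][:,:,::-1])
t=load("top5");s=load("side5")
crop(t,345,455,160,260,6,"pics/c8.png"); crop(s,255,475,200,390,3,"pics/c9.png")
E
```

```text
t 6.8 pos [ 0.5961 -0.008   0.1513] F [ 0.02  0.43 -1.12] open 0.0192
R0 cols [[-0.077, 0.001, 0.997], [-0.997, 0.001, -0.077], [-0.001, -1.0, 0.001]]
total rot(tool) [-0.001  0.002 -0.001] shift tool cm [-0.08  0.13 -0.22]
n 1 per row rot [-0.0012  0.0019 -0.0012]
[-0.001, 0.002, -0.001, -0.081, 0.126, -0.216, 0.0]
```

View pics/c8.png

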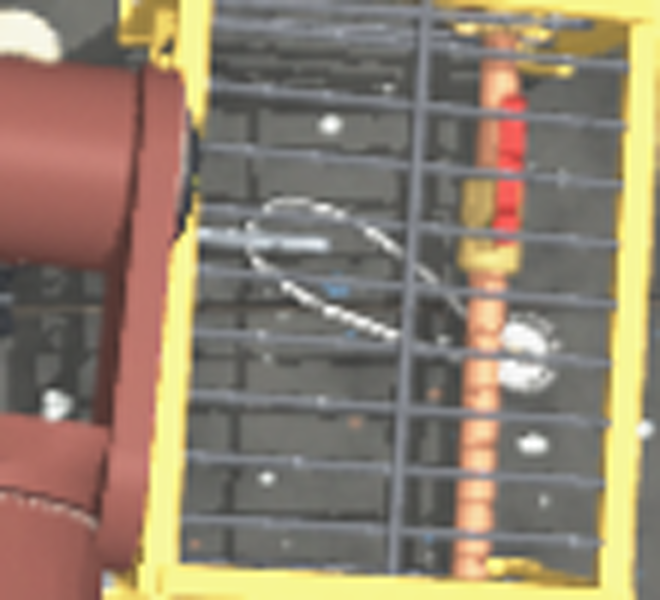

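View pics/c9.png

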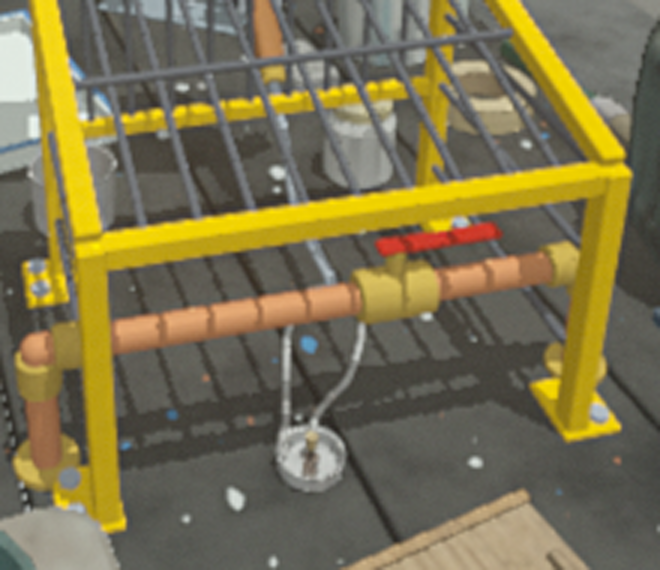

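Emit:
{"fn": "servo_tool", "kwargs": {"commands": [0,0,0,0,0.7,-0.2,0,0,0,0,0,0.7,-0.2,0,0,0,0,0,0.3,0,0,0,0,0,0,0,0,0]}}

```text
t: 7.3
tool_pos: [0.5914, -0.0065, 0.1329]
tool_rot: [-1.171, 1.264, -1.264]
contact_force: [0.4, 0.0, -0.3]
opening: 0.0191
```

```bash
python3 - <<'E'
from h import *
plan([.592,-.004,.1345],tgtR([.9969,-.0786]),0)
E
```

```text
t 7.3 pos [ 0.5914 -0.0065  0.1329] F [ 0.36  0.   -0.32] open 0.0191
R0 cols [[-0.075, 0.001, 0.997], [-0.997, 0.001, -0.075], [-0.001, -1.0, 0.001]]
total rot(tool) [-0.001  0.003 -0.001] shift tool cm [-0.25 -0.16  0.04]
n 1 per row rot [-0.0014  0.0034 -0.0014]
[-0.001, 0.003, -0.001, -0.252, -0.161, 0.044, 0.0]
```

Emit:
{"fn": "servo_tool", "kwargs": {"commands": [0,0,0,-1.2,-0.1,0,0,0,0,0,-1.2,0,0,0,0,0,0,-1.2,0,0,0,0,0,0,-1.2,0,0,0]}}

```text
t: 7.7
tool_pos: [0.5953, 0.0443, 0.1344]
tool_rot: [-1.169, 1.265, -1.266]
contact_force: [0.1, -0.1, -1.9]
opening: 0.0193
```

```bash
python3 - <<'E'
from h import *
plan([.595,.1,.1345],tgtR([.9969,-.0786]),0,n=1)
E
```

```text
t 7.7 pos [0.5953 0.0443 0.1344] F [ 0.06 -0.11 -1.87] open 0.0193
R0 cols [[-0.077, 0.002, 0.997], [-0.997, 0.001, -0.077], [-0.002, -1.0, 0.002]]
total rot(tool) [-0.002  0.002 -0.002] shift tool cm [-5.55  0.   -0.46]
n 1 per row rot [-0.002   0.0017 -0.0015]
[-0.002, 0.002, -0.002, -5.547, 0.002, -0.462, 0.0]
```

Emit:
{"fn": "servo_tool", "kwargs": {"commands": [0,0,0,-1.4,0.1,-0.05,0,0,0,0,-1.4,0.05,-0.05,0,0,0,0,-1.4,0,-0.05,0,0,0,0,-1.4,0,-0.05,0]}}

```text
t: 8.1
tool_pos: [0.5981, 0.1059, 0.1336]
tool_rot: [-1.17, 1.262, -1.266]
contact_force: [0.9, -0.9, -1.3]
opening: 0.019
```

```bash
python3 - <<'E'
from h import *
from station import viewer
plan([.595,.1,.1335],tgtR([.9969,-.0786]),0,n=1)
for n in ["side","top"]:
    im=viewer.get_image(n); np.savez(f"{n}6.npz",**im)
t=load("top6");s=load("side6")
crop(t,325,455,160,260,6,"pics/c10.png"); crop(s,255,475,200,390,3,"pics/c11.png")
E
```

```text
t 8.1 pos [0.5981 0.1059 0.1336] F [ 0.9  -0.89 -1.27] open 0.019
R0 cols [[-0.075, 0.003, 0.997], [-0.997, 0.0, -0.075], [-0.0, -1.0, 0.003]]
total rot(tool) [-0.003  0.003 -0.   ] shift tool cm [ 0.61  0.01 -0.26]
n 1 per row rot [-0.0031  0.0035 -0.0003]
[-0.003, 0.003, -0.0, 0.608, 0.005, -0.261, 0.0]
```

View pics/c10.png

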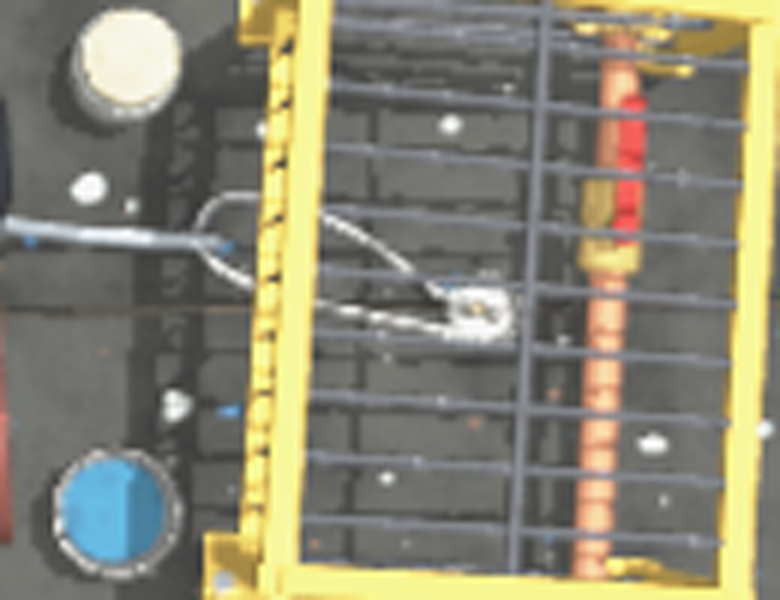

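View pics/c11.png

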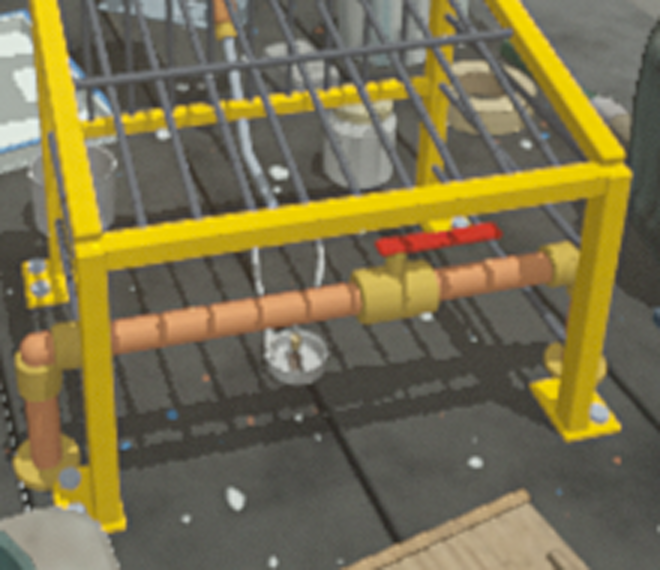

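Emit:
{"fn": "servo_tool", "kwargs": {"commands": [0,-0.02,0,-1.4,0,-0.45,0,0,-0.02,0,-1.4,0,-0.45,0,0,-0.02,0,-1.4,0,-0.45,0,0,-0.02,0,-1.4,0,-0.4,0]}}

```text
t: 8.6
tool_pos: [0.5819, 0.1657, 0.1333]
tool_rot: [-1.212, 1.2, -1.203]
contact_force: [-0.6, -0.9, 0.2]
opening: 0.0191
```

```bash
python3 - <<'E'
from h import *
plan([.56,.28,.1335],tgtR([.9969,.16]),0,n=8)
E
```

```text
t 8.6 pos [0.5819 0.1657 0.1333] F [-0.62 -0.93  0.21] open 0.0191
R0 cols [[0.01, 0.003, 1.0], [-1.0, 0.0, 0.01], [-0.0, -1.0, 0.003]]
total rot(tool) [-0.003 -0.149  0.   ] shift tool cm [-11.45  -0.02  -2.07]
n 8 per row rot [-0.0003 -0.0186  0.    ]
[-0.0, -0.019, 0.0, -1.431, -0.003, -0.259, 0.0]
[-0.0, -0.019, 0.0, -1.435, -0.003, -0.233, 0.0]
[-0.0, -0.019, 0.0, -1.44, -0.003, -0.206, 0.0]
[-0.0, -0.019, 0.0, -1.443, -0.003, -0.179, 0.0]
[-0.0, -0.019, 0.0, -1.446, -0.003, -0.152, 0.0]
[-0.0, -0.019, 0.0, -1.449, -0.003, -0.125, 0.0]
[-0.0, -0.019, 0.0, -1.451, -0.003, -0.098, 0.0]
[-0.0, -0.019, 0.0, -1.452, -0.003, -0.071, 0.0]
```

Emit:
{"fn": "servo_tool", "kwargs": {"commands": [0,-0.018,0,-1.4,0,-0.35,0,0,-0.018,0,-1.4,0,-0.35,0,0,-0.018,0,-1.4,0,-0.3,0,0,-0.018,0,-1.4,0,-0.25,0,0,-0.018,0,-1.4,0,-0.25,0]}}

```text
t: 9.1
tool_pos: [0.5612, 0.2416, 0.1333]
tool_rot: [-1.257, 1.127, -1.13]
contact_force: [0.7, -0.9, -1.4]
opening: 0.0192
```

```bash
python3 - <<'E'
from h import *
from station import viewer
plan([.549,.29,.1335],tgtR([.9969,.16]),0)
for n in ["top"]:
    im=viewer.get_image(n); np.savez(f"{n}7.npz",**im)
t=load("top7")
crop(t,255,405,150,260,5,"pics/c12.png")
E
```

```text
t 9.1 pos [0.5612 0.2416 0.1333] F [ 0.73 -0.95 -1.36] open 0.0192
R0 cols [[0.109, 0.003, 0.994], [-0.994, 0.0, 0.109], [0.0, -1.0, 0.003]]
total rot(tool) [-0.003 -0.05   0.   ] shift tool cm [-4.95 -0.02 -0.68]
n 2 per row rot [-0.0013 -0.025   0.    ]
[-0.001, -0.025, 0.0, -2.473, -0.01, -0.341, 0.0]
[-0.001, -0.025, 0.0, -2.48, -0.01, -0.279, 0.0]
```

View pics/c12.png

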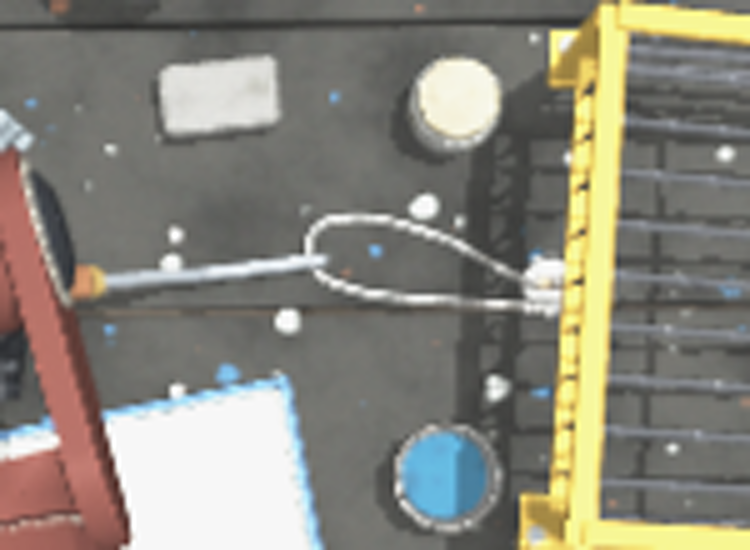

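Emit:
{"fn": "servo_tool", "kwargs": {"commands": [0,-0.015,0,-1.4,0,-0.2,0,0,-0.015,0,-1.4,0,-0.2,0,0,-0.01,0,-1.4,0,-0.2,0,0,-0.01,0,-1.3,0,-0.15,0,0,0,0,0,0,0,0]}}

```text
t: 9.65
tool_pos: [0.5441, 0.3028, 0.1333]
tool_rot: [-1.28, 1.086, -1.085]
contact_force: [-0.1, 0.1, -1.0]
opening: 0.0192
```

```bash
python3 - <<'E'
from h import *
from station import viewer
plan([.549,.30,.1335],tgtR([.9969,.16]),0)
for n in ["top"]:
    im=viewer.get_image(n); np.savez(f"{n}8.npz",**im)
t=load("top8")
crop(t,235,405,150,260,4.5,"pics/c13.png")
E
```

```text
t 9.65 pos [0.5441 0.3028 0.1333] F [-0.12  0.11 -0.97] open 0.0192
R0 cols [[0.166, 0.002, 0.986], [-0.986, 0.003, 0.166], [-0.003, -1.0, 0.002]]
total rot(tool) [-0.002  0.007 -0.003] shift tool cm [ 0.36 -0.02  0.44]
n 1 per row rot [-0.0023  0.0073 -0.0026]
[-0.002, 0.007, -0.003, 0.359, -0.025, 0.439, 0.0]
```

View pics/c13.png

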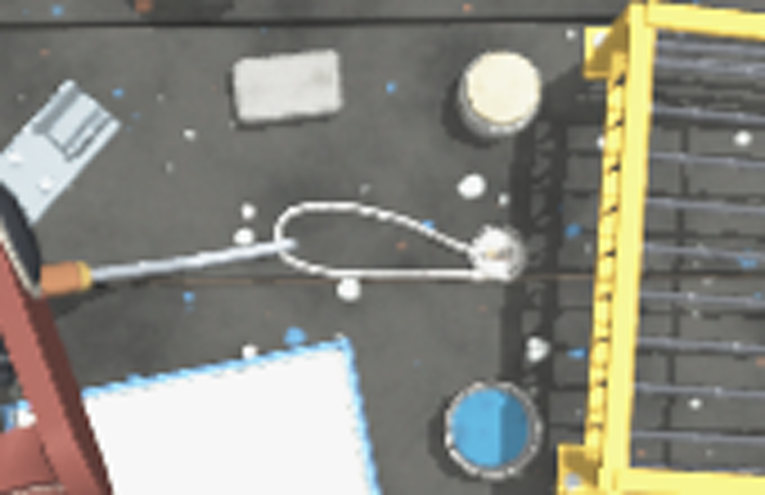

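Emit:
{"fn": "servo_tool", "kwargs": {"commands": [0,0,0,0.7,0,0,0,0,0,0,0,-0.7,0,0,0,0,0,0,-2,0,0,0,0,0,0,-3,0,0,0,0,0,0,-3,0,0,0,0,0,0,-2.5,0,0,0,0,0,0,0,0,0]}}

```text
t: 10.4
tool_pos: [0.5462, 0.2901, 0.2498]
tool_rot: [-1.279, 1.091, -1.09]
contact_force: [0.7, 1.2, -0.5]
opening: 0.0191
```

```bash
python3 - <<'E'
from h import *
from station import viewer
plan([.5486,.3758,.255],tgtR([.6701,.7422]),0)
for n in ["top"]:
    im=viewer.get_image(n); np.savez(f"{n}9.npz",**im)
t=load("top9")
crop(t,235,405,150,260,4.5,"pics/c14.png")
E
```

```text
t 10.4 pos [0.5462 0.2901 0.2498] F [ 0.67  1.17 -0.47] open 0.0191
R0 cols [[0.159, 0.0, 0.987], [-0.987, 0.001, 0.159], [-0.001, -1.0, 0.0]]
total rot(tool) [-0.001 -0.677 -0.001] shift tool cm [-8.43 -0.51  1.6 ]
n 6 per row rot [-0.0002 -0.1128 -0.0002]
[-0.0, -0.113, -0.0, -1.405, -0.085, 0.267, 0.0]
[-0.0, -0.113, -0.0, -1.366, -0.085, 0.423, 0.0]
[-0.0, -0.113, -0.0, -1.309, -0.086, 0.574, 0.0]
[-0.0, -0.113, -0.0, -1.236, -0.086, 0.718, 0.0]
[-0.0, -0.113, -0.0, -1.148, -0.086, 0.852, 0.0]
[-0.0, -0.113, -0.0, -1.044, -0.087, 0.976, 0.0]
```

View pics/c14.png

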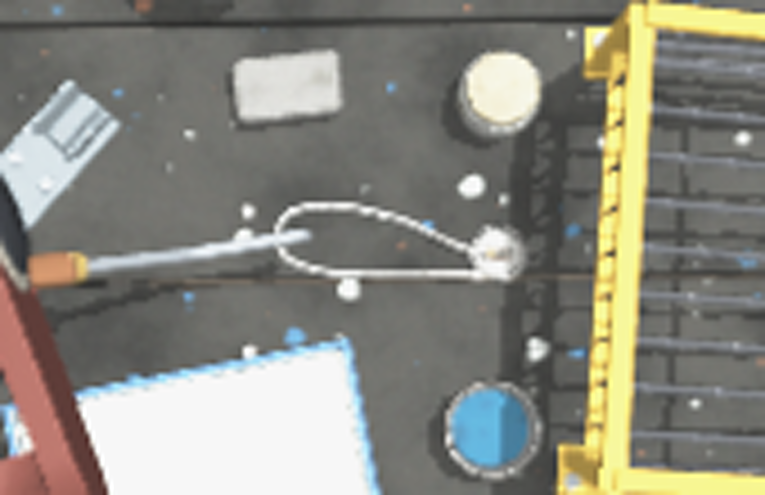

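The striker is out, with its cup at about (345, 206) in the full top image. The hook has lifted clear of the loop without moving the striker, so I can return it to its stand.

Emit:
{"fn": "servo_tool", "kwargs": {"commands": [0,-0.113,0,-1.4,-0.1,0.3,0,0,-0.113,0,-1.35,-0.1,0.4,0,0,-0.113,0,-1.3,-0.1,0.6,0,0,-0.113,0,-1.25,-0.1,0.7,0,0,-0.113,0,-1.15,-0.1,0.85,0,0,-0.11,0,-1.05,-0.1,0.95,0,0,0,0,0,0,0,0,0,0,0,0,0,0,0]}}

```text
t: 11.25
tool_pos: [0.5424, 0.3714, 0.2349]
tool_rot: [-1.516, 0.578, -0.547]
contact_force: [0.0, -1.2, -0.7]
opening: 0.0192
```

```bash
python3 - <<'E'
from h import *
plan([.5486,.3758,.20],tgtR([.6701,.7422]),0)
E
```

```text
t 11.25 pos [0.5424 0.3714 0.2349] F [ 0.04 -1.15 -0.71] open 0.0192
R0 cols [[0.753, -0.025, 0.657], [-0.658, -0.011, 0.753], [-0.011, -1.0, -0.025]]
total rot(tool) [ 0.025  0.017 -0.011] shift tool cm [0.22 3.47 0.83]
n 1 per row rot [ 0.025   0.0169 -0.011 ]
[0.025, 0.017, -0.011, 0.219, 3.471, 0.826, 0.0]
```

Emit:
{"fn": "servo_tool", "kwargs": {"commands": [0.013,0.009,-0.006,0.1,1.2,0.4,0,0.012,0.008,-0.005,0.1,1.2,0.4,0,0,0,0,0,1,0.1,0,0,0,0,0,0,0,0,0,0,0,0,0,0,0]}}

```text
t: 11.75
tool_pos: [0.5487, 0.3722, 0.1956]
tool_rot: [-1.496, 0.586, -0.582]
contact_force: [0.7, 0.6, 0.5]
opening: 0.019
```

```bash
python3 - <<'E'
from h import *
plan([.5486,.3758,.18],tgtR([.6701,.7422]),0)
E
```

```text
t 11.75 pos [0.5487 0.3722 0.1956] F [0.71 0.57 0.54] open 0.019
R0 cols [[0.734, -0.005, 0.679], [-0.679, -0.004, 0.734], [-0.001, -1.0, -0.006]]
total rot(tool) [ 0.006 -0.012 -0.001] shift tool cm [-0.25  1.56  0.26]
n 1 per row rot [ 0.0059 -0.0116 -0.0008]
[0.006, -0.012, -0.001, -0.249, 1.558, 0.262, 0.0]
```

Emit:
{"fn": "servo_tool", "kwargs": {"commands": [0.006,-0.012,0,-0.25,1,0.25,0,0,0,0,0,0.8,0,0,0,0,0,0,0,0,0,0,0,0,0,0,0,0]}}

```text
t: 12.15
tool_pos: [0.549, 0.3759, 0.1772]
tool_rot: [-1.492, 0.574, -0.574]
contact_force: [-0.0, 0.5, -1.2]
opening: 0.0192
```

```bash
python3 - <<'E'
from h import *
from station import viewer
plan([.5486,.3758,.14],tgtR([.6701,.7422]),0)
im=viewer.get_image("wrist"); cv2.imwrite("pics/wrist10.png",im["frame"][:,:,::-1])
E
```

```text
t 12.15 pos [0.549  0.3759 0.1772] F [-0.01  0.51 -1.2 ] open 0.0192
R0 cols [[0.743, 0.001, 0.67], [-0.67, 0.002, 0.743], [-0.0, -1.0, 0.002]]
total rot(tool) [-0.002  0.    -0.   ] shift tool cm [-0.02  3.72 -0.04]
n 1 per row rot [-0.0018  0.0005 -0.0003]
[-0.002, 0.0, -0.0, -0.023, 3.717, -0.036, 0.0]
```

View pics/wrist10.png

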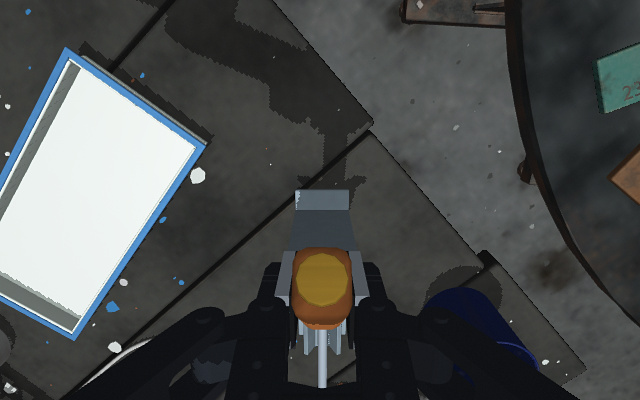

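Aligned: the handle is at (322, 280), centred on the stand notch, and the grasp is unchanged. I'll lower it.

Emit:
{"fn": "servo_tool", "kwargs": {"commands": [0,0,0,0,1,0,0,0,0,0,0,1,0,0,0,0,0,0,0.8,0,0,0,0,0,0,0.6,0,0,0,0,0,0,0,0,0]}}

```text
t: 12.7
tool_pos: [0.5489, 0.3759, 0.1401]
tool_rot: [-1.492, 0.574, -0.574]
contact_force: [0.3, -0.6, -1.0]
opening: 0.0193
```

```bash
python3 - <<'E'
from h import *
plan([.5486,.3758,.139],tgtR([.6701,.7422]),0)
E
```

```text
t 12.7 pos [0.5489 0.3759 0.1401] F [ 0.34 -0.6  -1.01] open 0.0193
R0 cols [[0.743, 0.001, 0.67], [-0.67, 0.001, 0.743], [-0.0, -1.0, 0.002]]
total rot(tool) [-0.002  0.001 -0.   ] shift tool cm [-0.01  0.11 -0.03]
n 1 per row rot [-0.0016  0.0005 -0.0004]
[-0.002, 0.001, -0.0, -0.011, 0.111, -0.028, 0.0]
```

Emit:
{"fn": "servo_tool", "kwargs": {"commands": [0,0,0,0,0.12,0,0,0,0,0,0,0,0,0,0,0,0,0,0,0,0.3,0,0,0,0,0,0,0.6,0,0,0,0,0,0,0.8,0,0,0,0,0,0,0.9]}}

```text
t: 13.3
tool_pos: [0.5504, 0.3766, 0.1414]
tool_rot: [-1.489, 0.571, -0.576]
contact_force: [0.7, 0.1, -0.4]
opening: 0.0685
```

```bash
python3 - <<'E'
from h import *
from station import viewer
plan([.5486,.3758,.139],tgtR([.6701,.7422]),0)
im=viewer.get_image("wrist"); np.savez("wrist11.npz",**im);cv2.imwrite("pics/wrist11.png",im["frame"][:,:,::-1])
E
```

```text
t 13.3 pos [0.5504 0.3766 0.1414] F [ 0.67  0.15 -0.36] open 0.0685
R0 cols [[0.743, 0.005, 0.67], [-0.67, 0.003, 0.743], [0.001, -1.0, 0.006]]
total rot(tool) [-0.006  0.001  0.001] shift tool cm [-0.08  0.24 -0.18]
n 1 per row rot [-0.0057  0.0005  0.0014]
[-0.006, 0.001, 0.001, -0.076, 0.241, -0.18, 0.0]
```

View pics/wrist11.png

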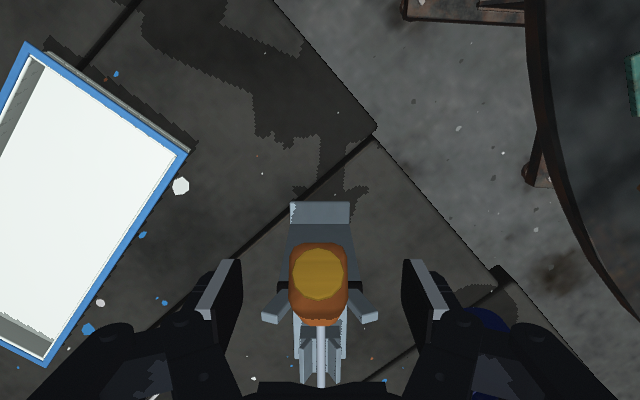

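Emit:
{"fn": "servo_tool", "kwargs": {"commands": [0,0,0,0,-1.5,0,1,0,0,0,0,-3,0,1,0,0,0,0,-4,0,1,0,0,0,0,-3,0,1,0,0,0,0,0,0,1]}}

```text
t: 13.85
tool_pos: [0.5493, 0.376, 0.2633]
tool_rot: [-1.489, 0.571, -0.576]
contact_force: [0.2, -0.7, 1.4]
opening: 0.0853
```

```bash
python3 - <<'E'
from h import *
from station import viewer
np.set_printoptions(precision=4,suppress=True)
t=load("top9")
im=viewer.get_image("wrist"); np.savez("wrist12.npz",**im);cv2.imwrite("pics/wrist12.png",im["frame"][:,:,::-1])
cup=px2w(t,235+497/4.5,150+254/4.5,z=.013); bow=px2w(t,235+275/4.5,150+237/4.5,z=.003)
d=(cup-bow)[:2]; print(cup,bow,np.linalg.norm(d)); d/=np.linalg.norm(d); print("striker y",d)
z=np.array([-d[1],d[0]]); print("tool z",z)
plan([cup[0],cup[1],.24],tgtR(z),1)
E
```

```text
[ 0.5666 -0.0246  0.013 ] [0.581  0.1329 0.003 ] 0.15809173692595718
striker y [-0.0909 -0.9959]
tool z [ 0.9959 -0.0909]
t 13.9 pos [0.5487 0.3757 0.2611] F [ 0.36 -0.16 -0.59] open 0.0853
R0 cols [[0.743, 0.002, 0.67], [-0.67, 0.002, 0.743], [0.0, -1.0, 0.002]]
total rot(tool) [-0.002  0.928 -0.001] shift tool cm [ 28.14   2.04 -28.53]
n 8 per row rot [-0.0003  0.116  -0.0001]
[-0.0, 0.116, -0.0, 3.517, 0.256, -3.566, 1.0]
[-0.0, 0.116, -0.0, 3.906, 0.257, -3.135, 1.0]
[-0.0, 0.116, -0.0, 4.243, 0.258, -2.661, 1.0]
[-0.0, 0.116, -0.0, 4.522, 0.26, -2.152, 1.0]
[-0.0, 0.116, -0.0, 4.741, 0.261, -1.615, 1.0]
[-0.0, 0.116, -0.0, 4.896, 0.262, -1.055, 1.0]
[-0.0, 0.116, -0.0, 4.985, 0.263, -0.481, 1.0]
[-0.0, 0.116, -0.0, 5.007, 0.263, 0.099, 1.0]
```

View pics/wrist12.png

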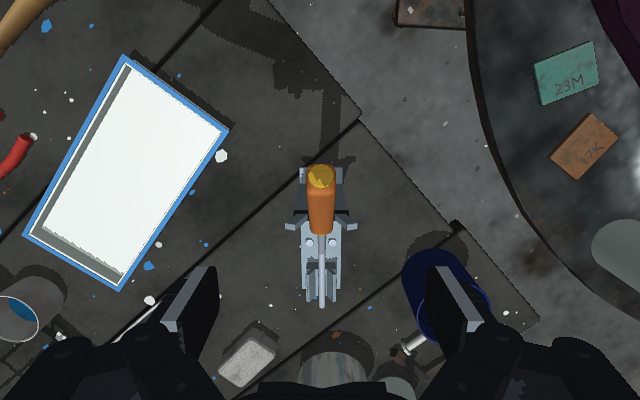

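Emit:
{"fn": "servo_tool", "kwargs": {"commands": [0,0.116,0,3.2,0.2,-3.2,1,0,0.116,0,3.5,0.2,-2.8,1,0,0.116,0,3.8,0.2,-2.4,1,0,0.116,0,4.1,0.2,-2.0,1,0,0.116,0,4.3,0.2,-1.5,1,0,0.116,0,4.4,0.2,-1,1,0,0.116,0,4.5,0.2,-0.5,1,0,0.11,0,4.5,0.2,0,1,0,0,0,3,0.2,0,1,0,0,0,0,0,0,1]}}

```text
t: 14.9
tool_pos: [0.5468, -0.0287, 0.2286]
tool_rot: [-1.162, 1.309, -1.289]
contact_force: [0.5, 1.5, 0.4]
opening: 0.0853
```

```bash
python3 - <<'E'
from h import *
from station import viewer
plan([.5666,-.0246,.18],tgtR([.9959,-.0909]),1)
E
```

```text
t 14.9 pos [ 0.5468 -0.0287  0.2286] F [0.52 1.51 0.36] open 0.0853
R0 cols [[-0.12, -0.016, 0.993], [-0.993, 0.001, -0.12], [0.001, -1.0, -0.016]]
total rot(tool) [ 0.016 -0.029  0.001] shift tool cm [-0.65  4.83  1.99]
n 2 per row rot [ 0.0082 -0.0145  0.0003]
[0.008, -0.014, 0.0, -0.326, 2.416, 0.996, 1.0]
[0.008, -0.014, 0.0, -0.311, 2.424, 0.981, 1.0]
```

Emit:
{"fn": "servo_tool", "kwargs": {"commands": [0.008,-0.014,0,-0.3,2,1,1,0.008,-0.014,0,-0.3,2,1,1,0,0,0,0,0.5,0,1,0,0,0,0,0,0,1,0,0,0,0,0,0,1]}}

```text
t: 15.4
tool_pos: [0.5649, -0.0236, 0.1789]
tool_rot: [-1.168, 1.282, -1.273]
contact_force: [-1.1, 0.1, -0.0]
opening: 0.0851
```

```bash
python3 - <<'E'
from h import *
from station import viewer
plan([.5666,-.0246,.12],tgtR([.9959,-.0909]),1)
for n in ("wrist","top"):
    im=viewer.get_image(n); np.savez(n+"13.npz",**im);cv2.imwrite(f"pics/{n}13.png",im["frame"][:,:,::-1])
E
```

```text
t 15.4 pos [ 0.5649 -0.0236  0.1789] F [-1.14  0.1  -0.04] open 0.0851
R0 cols [[-0.092, -0.006, 0.996], [-0.996, 0.002, -0.092], [-0.001, -1.0, -0.006]]
total rot(tool) [ 0.006 -0.001 -0.001] shift tool cm [0.1  5.89 0.22]
n 2 per row rot [ 0.0031 -0.0006 -0.0006]
[0.003, -0.001, -0.001, 0.048, 2.946, 0.108, 1.0]
[0.003, -0.001, -0.001, 0.046, 2.946, 0.098, 1.0]
```

View pics/wrist13.png

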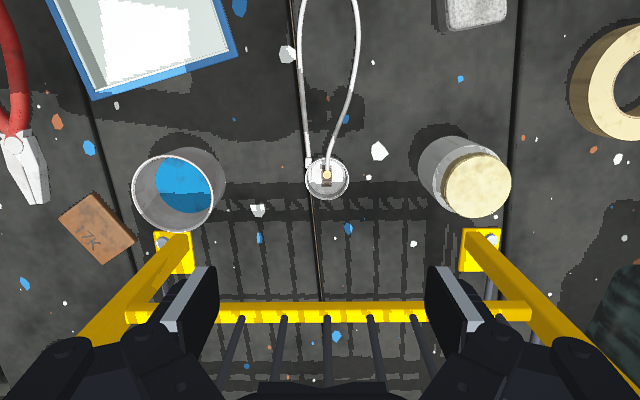

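```bash
python3 - <<'E'
from h import *
np.set_printoptions(precision=4,suppress=True)
w=load("wrist13")
crop(w,280,380,0,210,3.8,"pics/c15.png")
f=cv2.cvtColor(w["frame"],cv2.COLOR_RGB2GRAY)[145:215,295:362]
print(px2w(w,327,177,z=.0065),px2w(w,327,176,z=.013))
E
```

```text
[ 0.568  -0.0276  0.0065] [ 0.5682 -0.025   0.013 ]
```

View pics/c15.png

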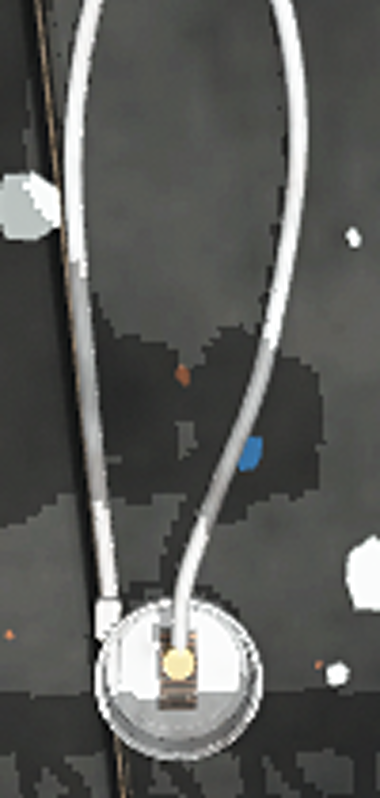

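Emit:
{"fn": "servo_tool", "kwargs": {"commands": [0.003,-0.001,0,0.2,2.5,0.15,0.75,0.003,-0.001,0,0.2,3,0.1,0.75,0,0,0,0,3.5,0,0.75,0,0,0,0,3,0,0.75,0,0,0,0,1.5,0,0.75,0,0,0,0,0,0,0.75,0,0,0,0,0,0,0.75]}}

```text
t: 16.2
tool_pos: [0.5748, -0.0283, 0.0514]
tool_rot: [-1.152, 1.259, -1.285]
contact_force: [0.8, -0.1, 0.9]
opening: 0.064
```

```bash
python3 - <<'E'
from h import *
plan([.5675,-.0285,.003],tgtR([.9959,-.0909]),1)
E
```

```text
t 16.2 pos [ 0.5748 -0.0283  0.0514] F [ 0.75 -0.06  0.89] open 0.064
R0 cols [[-0.089, 0.019, 0.996], [-0.996, -0.002, -0.089], [0.001, -1.0, 0.02]]
total rot(tool) [-0.02   0.002  0.001] shift tool cm [ 0.08  4.82 -0.82]
n 2 per row rot [-0.0098  0.0009  0.0003]
[-0.01, 0.001, 0.0, 0.039, 2.41, -0.412, 1.0]
[-0.01, 0.001, 0.0, 0.04, 2.414, -0.388, 1.0]
```

Emit:
{"fn": "servo_tool", "kwargs": {"commands": [-0.01,0.001,0,0.05,1,-0.4,0.75,-0.01,0.001,0,0.05,1,-0.4,0.75,0,0,0,0,0.5,0,0.75,0,0,0,0,0,0,0.75,0,0,0,0,0,0,0.75]}}

```text
t: 16.7
tool_pos: [0.5701, -0.0293, 0.0295]
tool_rot: [-1.161, 1.271, -1.28]
contact_force: [0.7, -0.2, -0.7]
opening: 0.0641
```

```bash
python3 - <<'E'
from h import *
plan([.5675,-.0285,.003],tgtR([.9959,-.0909]),1)
from station import viewer
for n in ("wrist",):
    im=viewer.get_image(n); np.savez(n+"14.npz",**im);cv2.imwrite(f"pics/{n}14.png",im["frame"][:,:,::-1])
E
```

```text
t 16.7 pos [ 0.5701 -0.0293  0.0295] F [ 0.72 -0.22 -0.74] open 0.0641
R0 cols [[-0.091, 0.006, 0.996], [-0.996, -0.002, -0.091], [0.001, -1.0, 0.006]]
total rot(tool) [-0.006 -0.     0.001] shift tool cm [-0.06  2.65 -0.28]
n 1 per row rot [-0.0064 -0.0004  0.0013]
[-0.006, -0.0, 0.001, -0.059, 2.646, -0.28, 1.0]
```

View pics/wrist14.png

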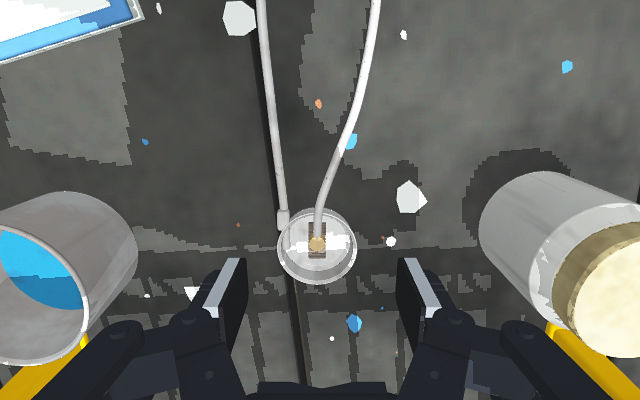

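```bash
python3 - <<'E'
from h import *
w=load("wrist14")
print(px2w(w,317,245,z=.013),px2w(w,317,247,z=.0065))
for u in (317-39,317+39): print(px2w(w,u,245,z=.013))
for v in (207,284): print(px2w(w,317,v,z=.013))
E
```

```text
[ 0.56812668 -0.02481598  0.013     ] [ 0.56768301 -0.02906375  0.0065    ]
[ 0.54945534 -0.02307622  0.013     ]
[ 0.58682264 -0.02655803  0.013     ]
[ 0.56995602 -0.00545737  0.013     ]
[ 0.56610384 -0.04622213  0.013     ]
```

Emit:
{"fn": "servo_tool", "kwargs": {"commands": [-0.003,0,0,-0.1,1,-0.15,0.75,-0.003,0,0,0,0.9,-0.1,0.75,0,0,0,0,0.5,0,0.75,0,0,0,0,0,0,0.75]}}

```text
t: 17.15
tool_pos: [0.5677, -0.028, 0.0037]
tool_rot: [-1.165, 1.275, -1.277]
contact_force: [-0.1, 0.4, -0.4]
opening: 0.0641
```

```bash
python3 - <<'E'
from h import *
plan([.568,-.0275,.003],tgtR([.9959,-.0909]),1)
E
```

```text
t 17.15 pos [ 0.5677 -0.028   0.0037] F [-0.12  0.44 -0.44] open 0.0641
R0 cols [[-0.091, 0.0, 0.996], [-0.996, -0.001, -0.091], [0.001, -1.0, 0.0]]
total rot(tool) [-0.    -0.     0.001] shift tool cm [-0.05  0.07  0.03]
n 1 per row rot [-0.0003 -0.0002  0.0013]
[-0.0, -0.0, 0.001, -0.051, 0.065, 0.027, 1.0]
```

Emit:
{"fn": "servo_tool", "kwargs": {"commands": [0,0,0,0,0.05,0,0.5,0,0,0,0,0,0,0.3,0,0,0,0,0,0,0.1,0,0,0,0,0,0,0.1,0,0,0,0,0,0,0.1], "grip_force": 60}}

```text
t: 17.65
tool_pos: [0.568, -0.028, 0.0034]
tool_rot: [-1.165, 1.275, -1.277]
contact_force: [-0.2, 1.2, -1.0]
opening: 0.0351
```

```bash
python3 - <<'E'
from h import *
plan([.568,-.0275,.003],tgtR([.9959,-.0909]),1)
from station import viewer
for n in ("wrist",):
    im=viewer.get_image(n); np.savez(n+"15.npz",**im);cv2.imwrite(f"pics/{n}15.png",im["frame"][:,:,::-1])
E
```

```text
t 17.65 pos [ 0.568  -0.028   0.0034] F [-0.16  1.25 -0.98] open 0.0351
R0 cols [[-0.091, 0.001, 0.996], [-0.996, -0.001, -0.091], [0.001, -1.0, 0.001]]
total rot(tool) [-0.001 -0.     0.001] shift tool cm [-0.05  0.04 -0.01]
n 1 per row rot [-0.0008 -0.0001  0.0014]
[-0.001, -0.0, 0.001, -0.054, 0.045, -0.009, 1.0]
```

View pics/wrist15.png

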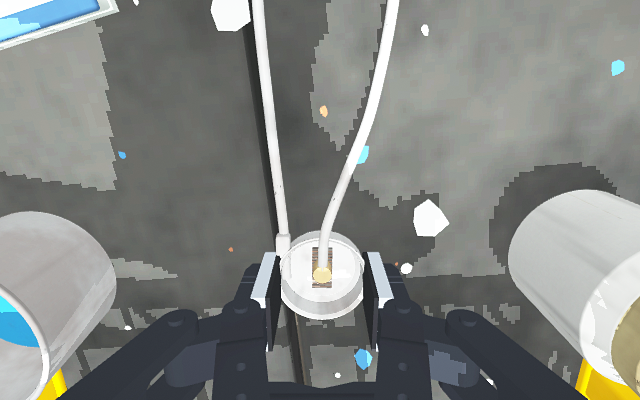

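Emit:
{"fn": "servo_tool", "kwargs": {"commands": [0,0,0,0,0,0,0.1,0,0,0,0,0,0,0.1]}}

```text
t: 17.9
tool_pos: [0.568, -0.0281, 0.0034]
tool_rot: [-1.165, 1.275, -1.278]
contact_force: [-0.1, -0.5, -0.7]
opening: 0.0352
```

Stable. I'll lift slightly and check.

Emit:
{"fn": "servo_tool", "kwargs": {"commands": [0,0,0,0,-0.7,0,0.1,0,0,0,0,-1,0,0.1,0,0,0,0,-1.5,0,0.1,0,0,0,0,-1.5,0,0.1,0,0,0,0,0,0,0.1]}}

```text
t: 18.4
tool_pos: [0.5686, -0.0281, 0.0554]
tool_rot: [-1.164, 1.273, -1.278]
contact_force: [0.1, -0.2, -0.0]
opening: 0.0353
```

```bash
python3 - <<'E'
from h import *
plan([.568,-.0275,.003],tgtR([.9959,-.0909]),1)
from station import viewer
for n in ("wrist","side"):
    im=viewer.get_image(n); np.savez(n+"16.npz",**im);cv2.imwrite(f"pics/{n}16.png",im["frame"][:,:,::-1])
E
```

```text
t 18.4 pos [ 0.5686 -0.0281  0.0554] F [ 0.08 -0.24 -0.  ] open 0.0353
R0 cols [[-0.091, 0.002, 0.996], [-0.996, -0.002, -0.091], [0.002, -1.0, 0.002]]
total rot(tool) [-0.002 -0.     0.002] shift tool cm [-0.06  5.24 -0.07]
n 2 per row rot [-0.0012 -0.0001  0.0008]
[-0.001, -0.0, 0.001, -0.032, 2.622, -0.037, 1.0]
[-0.001, -0.0, 0.001, -0.03, 2.622, -0.034, 1.0]
```

View pics/wrist16.png

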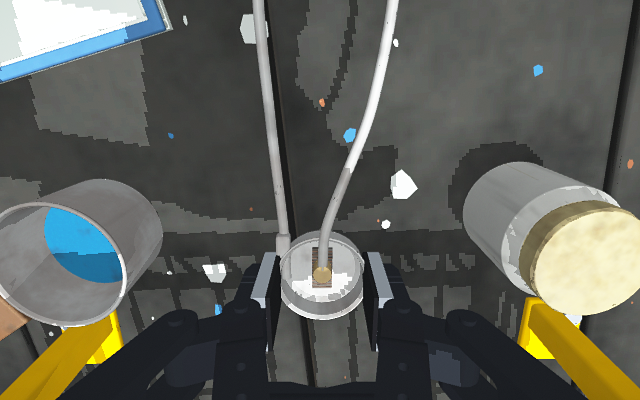

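View pics/side16.png

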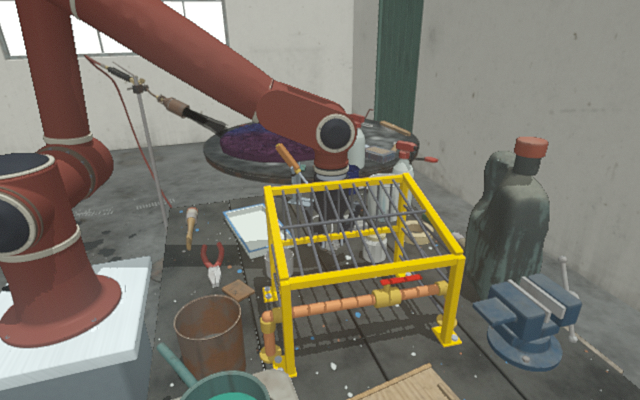

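Emit:
{"fn": "servo_tool", "kwargs": {"commands": [0,0,0,0,-2,0,0.1,0,0,0,0,-3,0,0.1,0,0,0,0,-2,0,0.1,0,0,0,0,0,0,0.1]}}

```text
t: 18.9
tool_pos: [0.5642, -0.0273, 0.1213]
tool_rot: [-1.172, 1.283, -1.272]
contact_force: [-0.7, 0.1, -0.1]
opening: 0.0352
```

```bash
python3 - <<'E'
from h import *
plan([.4376,.1214,.115],tgtR([.983,.184]),.1,n=9)
E
```

```text
t 18.9 pos [ 0.5642 -0.0273  0.1213] F [-0.7   0.05 -0.08] open 0.0352
R0 cols [[-0.091, -0.009, 0.996], [-0.996, 0.0, -0.091], [0.001, -1.0, -0.009]]
total rot(tool) [ 0.009 -0.276 -0.001] shift tool cm [-13.66   0.74 -13.96]
n 9 per row rot [ 0.001  -0.0307 -0.0001]
[0.001, -0.031, -0.0, -1.517, 0.083, -1.551, 0.1]
[0.001, -0.031, -0.0, -1.564, 0.081, -1.503, 0.1]
[0.001, -0.031, -0.0, -1.61, 0.079, -1.455, 0.1]
[0.001, -0.031, -0.0, -1.654, 0.078, -1.405, 0.1]
[0.001, -0.031, -0.0, -1.696, 0.076, -1.353, 0.1]
[0.001, -0.031, -0.0, -1.737, 0.075, -1.301, 0.1]
[0.001, -0.031, -0.0, -1.776, 0.073, -1.247, 0.1]
[0.001, -0.031, -0.0, -1.813, 0.072, -1.192, 0.1]
[0.001, -0.031, -0.0, -1.849, 0.071, -1.136, 0.1]
```

Emit:
{"fn": "servo_tool", "kwargs": {"commands": [0.001,-0.031,0,-1.5,0,-1.5,0.1,0.001,-0.031,0,-1.6,0,-1.5,0.1,0.001,-0.031,0,-1.6,0,-1.45,0.1,0.001,-0.031,0,-1.65,0,-1.4,0.1,0.001,-0.031,0,-1.7,0,-1.35,0.1,0.001,-0.031,0,-1.75,0,-1.3,0.1,0.001,-0.031,0,-1.75,0,-1.25,0.1,0.001,-0.031,0,-1.8,0,-1.2,0.1,0.001,-0.031,0,-1.8,0,-1.1,0.1,0,0,0,0,0,0,0.1,0,0,0,0,0,0,0.1]}}

```text
t: 20.0
tool_pos: [0.4234, 0.1242, 0.1038]
tool_rot: [-1.312, 1.081, -1.049]
contact_force: [0.2, 0.6, -1.4]
opening: 0.0352
```

```bash
python3 - <<'E'
from h import *
plan([.4376,.1214,.05],tgtR([.983,.184]),.1)
from station import viewer
for n in ("wrist","top"):
    im=viewer.get_image(n); np.savez(n+"17.npz",**im);cv2.imwrite(f"pics/{n}17.png",im["frame"][:,:,::-1])
E
```

```text
t 20.0 pos [0.4234 0.1242 0.1038] F [ 0.23  0.55 -1.44] open 0.0352
R0 cols [[0.196, -0.025, 0.98], [-0.981, -0.0, 0.196], [-0.005, -1.0, -0.024]]
total rot(tool) [ 0.024  0.012 -0.004] shift tool cm [0.58 5.35 1.47]
n 2 per row rot [ 0.0122  0.006  -0.0022]
[0.012, 0.006, -0.002, 0.288, 2.673, 0.737, 0.1]
[0.012, 0.006, -0.002, 0.277, 2.682, 0.706, 0.1]
```

View pics/wrist17.png

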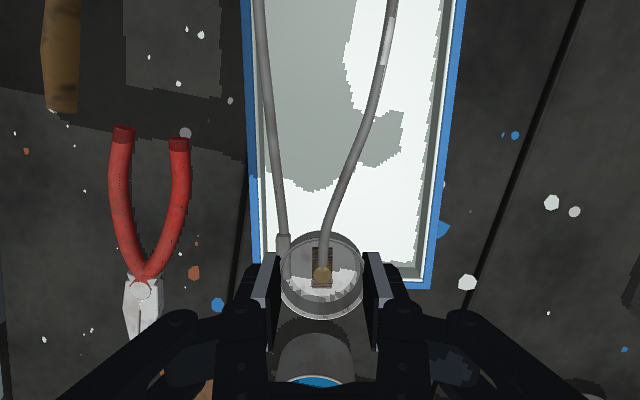

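View pics/top17.png

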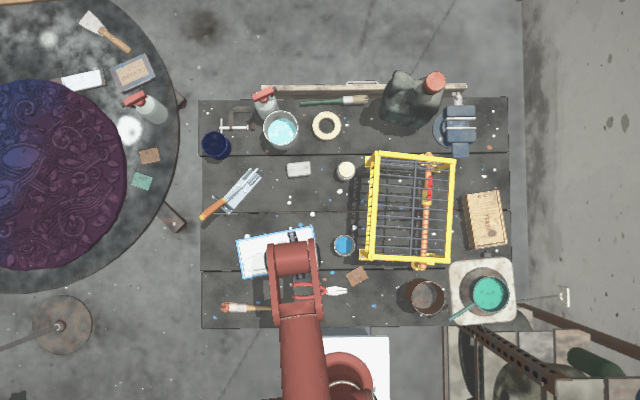

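Emit:
{"fn": "servo_tool", "kwargs": {"commands": [0.012,0.006,-0.002,0.2,1,0.7,0.1,0.012,0.006,-0.002,0.2,1,0.7,0.1,0,0,0,0,1,0.1,0.1,0,0,0,0,0,0,0.1,0,0,0,0,0,0,0.1]}}

```text
t: 20.6
tool_pos: [0.4417, 0.1201, 0.0725]
tool_rot: [-1.288, 1.077, -1.077]
contact_force: [-0.7, -0.6, -0.6]
opening: 0.0348
```

```bash
python3 - <<'E'
from h import *
plan([.4376,.1234,.03],tgtR([.983,.184]),.1)
from station import viewer
for n in ("wrist",):
    im=viewer.get_image(n); np.savez(n+"18.npz",**im);cv2.imwrite(f"pics/{n}18.png",im["frame"][:,:,::-1])
E
```

```text
t 20.6 pos [0.4417 0.1201 0.0725] F [-0.75 -0.6  -0.55] open 0.0348
R0 cols [[0.177, 0.0, 0.984], [-0.984, -0.0, 0.177], [0.0, -1.0, 0.0]]
total rot(tool) [-0.    -0.007  0.   ] shift tool cm [-0.4   4.25 -0.35]
n 2 per row rot [-0.0001 -0.0034  0.0001]
[-0.0, -0.003, 0.0, -0.202, 2.125, -0.174, 0.1]
[-0.0, -0.003, 0.0, -0.202, 2.125, -0.173, 0.1]
```

View pics/wrist18.png

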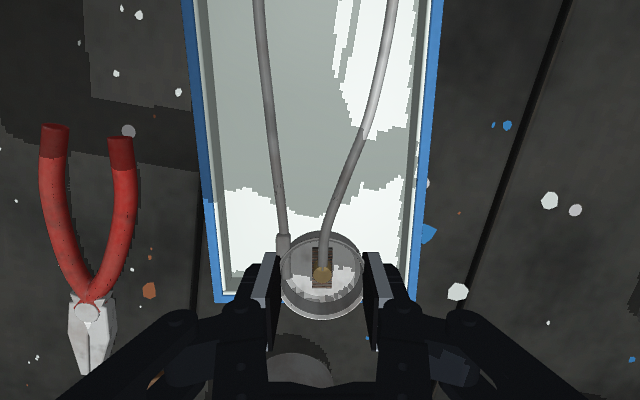

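Emit:
{"fn": "servo_tool", "kwargs": {"commands": [0,-0.003,0,-0.2,1.5,-0.2,0.1,0,-0.003,0,-0.2,1.5,-0.15,0.1,0,0,0,0,1.5,0,0.1,0,0,0,0,0,0,0.1,0,0,0,0,0,0,0.1]}}

```text
t: 21.15
tool_pos: [0.44, 0.1236, 0.0298]
tool_rot: [-1.286, 1.068, -1.075]
contact_force: [0.4, -0.4, 0.7]
opening: 0.0354
```

```bash
python3 - <<'E'
from h import *
plan([.4376,.1234,.008],tgtR([.983,.184]),.1)
from station import viewer
for n in ("wrist",):
    im=viewer.get_image(n); np.savez(n+"19.npz",**im);cv2.imwrite(f"pics/{n}19.png",im["frame"][:,:,::-1])
E
```

```text
t 21.15 pos [0.44   0.1236 0.0298] F [ 0.41 -0.39  0.69] open 0.0354
R0 cols [[0.183, 0.006, 0.983], [-0.983, 0.0, 0.183], [0.001, -1.0, 0.006]]
total rot(tool) [-0.006 -0.001  0.001] shift tool cm [-0.03  2.18 -0.25]
n 1 per row rot [-0.006  -0.0008  0.0007]
[-0.006, -0.001, 0.001, -0.027, 2.177, -0.248, 0.1]
```

View pics/wrist19.png

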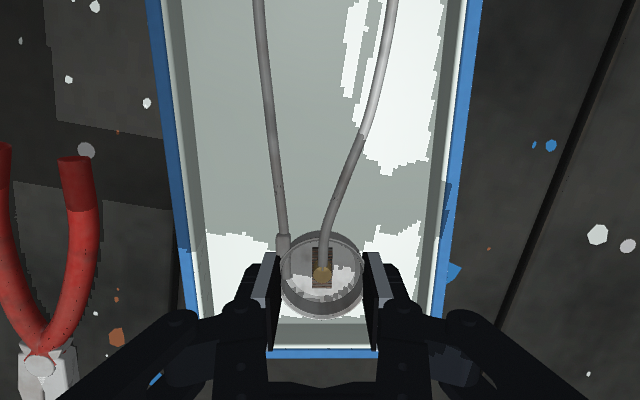

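Emit:
{"fn": "servo_tool", "kwargs": {"commands": [-0.003,0,0,0,0.8,-0.15,0.1,-0.003,0,0,0,0.8,-0.1,0.1,0,0,0,0,0.4,0,0.1,0,0,0,0,0,0,0.1]}}

```text
t: 21.6
tool_pos: [0.439, 0.1232, 0.0105]
tool_rot: [-1.289, 1.07, -1.075]
contact_force: [-0.9, -0.5, 0.1]
opening: 0.0354
```

Emit:
{"fn": "servo_tool", "kwargs": {"commands": [0,0,0,0,0.2,0,0.1,0,0,0,0,0.1,0,0.1,0,0,0,0,0,0,0.1]}}

```text
t: 21.9
tool_pos: [0.4392, 0.1233, 0.0073]
tool_rot: [-1.288, 1.07, -1.075]
contact_force: [-1.0, -0.0, -0.5]
opening: 0.0349
```

Emit:
{"fn": "servo_tool", "kwargs": {"commands": [0,0,0,0,0,0,0.45,0,0,0,0,0,0,0.6,0,0,0,0,0,0,0.6]}}

```text
t: 22.2
tool_pos: [0.4398, 0.1234, 0.0079]
tool_rot: [-1.287, 1.069, -1.075]
contact_force: [-0.1, 0.7, 0.2]
opening: 0.0511
```

```bash
python3 - <<'E'
from h import *
plan([.4376,.1234,.008],tgtR([.983,.184]),.1)
from station import viewer
for n in ("wrist",):
    im=viewer.get_image(n); np.savez(n+"20.npz",**im);cv2.imwrite(f"pics/{n}20.png",im["frame"][:,:,::-1])
E
```

```text
t 22.2 pos [0.4398 0.1234 0.0079] F [-0.12  0.67  0.17] open 0.0511
R0 cols [[0.183, 0.005, 0.983], [-0.983, 0.0, 0.183], [0.001, -1.0, 0.005]]
total rot(tool) [-0.005 -0.001  0.001] shift tool cm [-0.04 -0.01 -0.22]
n 1 per row rot [-0.0049 -0.001   0.0009]
[-0.005, -0.001, 0.001, -0.045, -0.009, -0.22, 0.1]
```

View pics/wrist20.png

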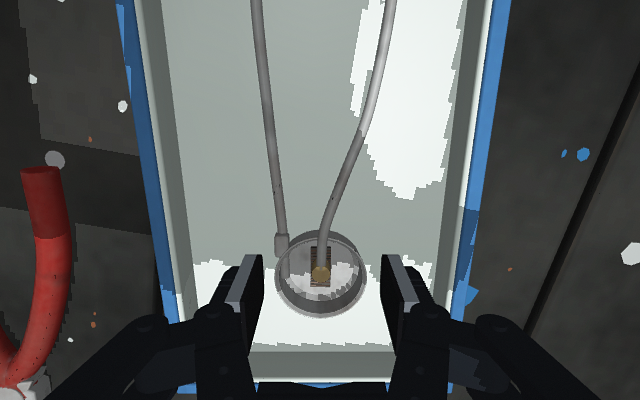

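Released, with both pads clear of the cup. I'll go straight up, then aside for a view.

Emit:
{"fn": "servo_tool", "kwargs": {"commands": [0,0,0,0,-1,0,0.6,0,0,0,0,-2,0,0.6,0,0,0,0,-4,0,0.6,0,0,0,0,-4.5,0,0.6,0,0,0,0,-4.5,0,0.6,0,0,0,0,-4,0,0.6,0,0,0,0,0,0,0.6]}}

```text
t: 22.95
tool_pos: [0.4374, 0.1232, 0.2192]
tool_rot: [-1.288, 1.069, -1.075]
contact_force: [0.3, -0.3, 0.6]
opening: 0.0515
```

```bash
python3 - <<'E'
from h import *
np.set_printoptions(precision=4,suppress=True)
from station import viewer,monitor
o=monitor.get_obs();print(o["t"],o["tool_pos"])
for n in ("wrist","top","side"):
    im=viewer.get_image(n); np.savez(n+"21.npz",**im);cv2.imwrite(f"pics/{n}21.png",im["frame"][:,:,::-1])
w=load("wrist21")
E
```

```text
22.95 [0.4374 0.1232 0.2192]
```

View pics/wrist21.png

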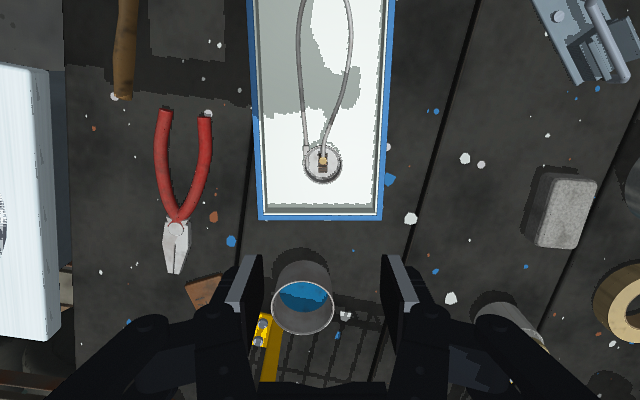

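View pics/top21.png

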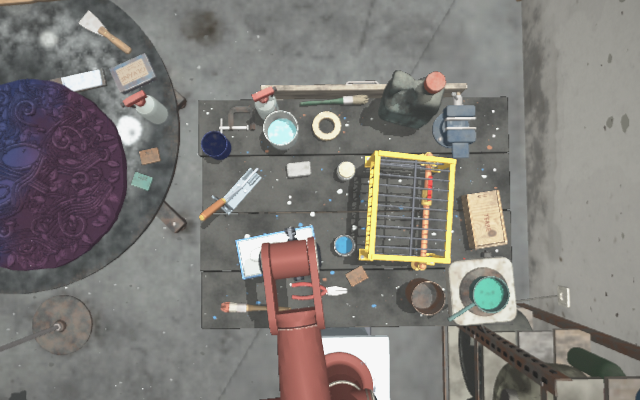

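Emit:
{"fn": "servo_tool", "kwargs": {"commands": [0,0,0,-3,-1,0,0.6,0,0,0,-4,-1,0,0.6,0,0,0,-4,-1,0,0.6,0,0,0,0,0,0,0.6,0,0,0,0,0,0,0.6]}}

```text
t: 23.6
tool_pos: [0.4081, 0.2324, 0.2306]
tool_rot: [-1.313, 1.092, -1.065]
contact_force: [-0.2, -0.2, -0.5]
opening: 0.0515
```

```bash
python3 - <<'E'
from h import *
np.set_printoptions(precision=4,suppress=True)
from station import viewer,monitor
o=monitor.get_obs();print(o["t"],o["tool_pos"],o["contact_force"])
for n in ("wrist","top"):
    im=viewer.get_image(n); np.savez(n+"22.npz",**im);cv2.imwrite(f"pics/{n}22.png",im["frame"][:,:,::-1])
a=load("top0");b=load("top22")
d=np.abs(a["frame"].astype(int)-b["frame"]).sum(2)
for n,(u,v) in dict(jar=(346,171),pan=(344,245),pum=(298,169),hook=(232,193)).items(): print(n,d[v-16:v+16,u-16:u+16].max(),(d[v-16:v+16,u-16:u+16]>60).sum())
E
```

```text
23.6 [0.4081 0.2324 0.2306] [-0.1525 -0.1675 -0.5265]
jar 12 0
pan 12 0
pum 12 0
hook 147 5
```

View pics/wrist22.png

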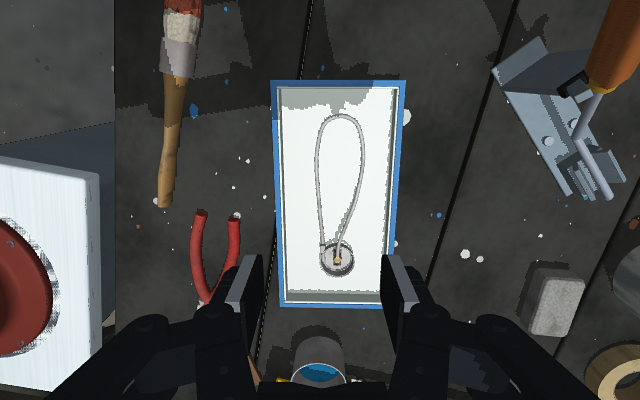

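```bash
python3 - <<'E'
from h import *
np.set_printoptions(precision=4,suppress=True)
w=load("wrist22")
D=w["depth"]
for u,v in [(340,115),(341,115),(318,170),(363,160),(337,258)]:
    print(u,v,max((px2w(w,a,b) for a in range(u-2,u+3) for b in range(v-2,v+3)),key=lambda p:p[2]))
a=load("top0");b=load("top22")
for p in [(45,268),(133,203),(268,78)]:
    u,v=p[0]/4+190,p[1]/4+150; print(px2w(a,u,v),px2w(b,u,v))
from station import ticket
E
```

```text
340 115 [0.4102 0.2792 0.01  ]
341 115 [0.4102 0.2792 0.01  ]
318 170 [0.3974 0.2223 0.0094]
363 160 [0.4439 0.2408 0.0092]
337 258 [0.4354 0.1299 0.0223]
[0.5347 0.3922 0.1854] [0.5346 0.3913 0.189 ]
[0.5836 0.344  0.1159] [0.5832 0.3426 0.1229]
[0.6872 0.2554 0.0198] [0.6887 0.257  0.007 ]
```

```bash
python3 - <<'E'
from h import *
np.set_printoptions(precision=4,suppress=True)
H=np.array([.7422,-.6701]);N=np.array([.6701,.7422]);o=np.array([.629,.303])
for n in ("wrist1","wrist12"):
    w=load(n);D=w["depth"];vv,uu=np.mgrid[130:320,285:370]
    P=np.array([px2w(w,u,v) for u,v in zip(uu.ravel(),vv.ravel()) if 0<D[v,u]<.5])
    x=(P[:,:2]-o)@H;y=(P[:,:2]-o)@N;z=P[:,2]
    print(n)
    for a in (-.115,-.10,-.085,-.072,-.05,-.04,-.03,-.02,.01,.02,.072):
        k=(abs(x-a)<.003)&(abs(y)<.012); 
        if k.any():
            zm=np.sort(z[k])[-8:].mean(); kk=k&(z>zm-.004); print(a,zm.round(4),"y",y[kk].mean().round(4))
t=load("top0");b=load("top22")
im=np.hstack([cv2.resize(i["frame"][160:230,195:270],None,fx=5,fy=5,interpolation=cv2.INTER_CUBIC) for i in (t,b)])
cv2.imwrite("pics/c20.png",im[:,:,::-1])
E
```

```text
wrist1
-0.115 0.1842 y 0.0006
-0.1 0.1669 y 0.0004
-0.085 0.1497 y 0.0011
-0.072 0.1346 y 0.0004
-0.05 0.0905 y 0.0002
-0.04 0.0832 y 0.0004
-0.03 0.07 y 0.0004
-0.02 0.0592 y 0.0008
0.01 0.0293 y 0.0003
0.02 0.0287 y 0.0004
0.072 0.029 y 0.0006
wrist12
-0.115 0.1843 y -0.0001
-0.1 0.1675 y -0.0001
-0.085 0.1498 y 0.0003
-0.072 0.1341 y 0.0008
-0.04 0.0827 y 0.0006
-0.03 0.0714 y 0.0006
-0.02 0.0591 y 0.0007
0.01 0.0288 y 0.001
0.02 0.0288 y 0.0014
0.072 0.0291 y 0.0016
```

View pics/c20.png

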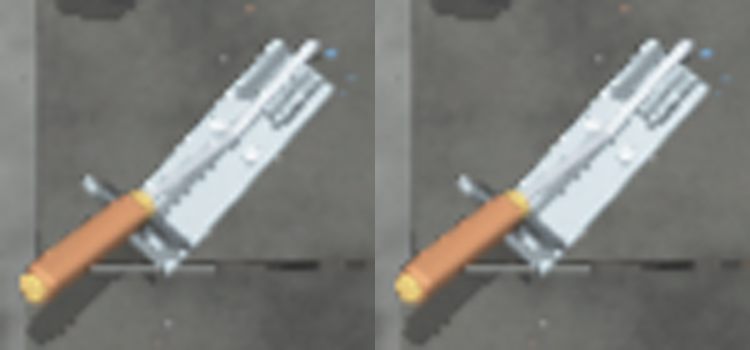

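The hook is seated exactly as it was before (heights within 1.5 mm). Handing in.

```bash
python3 -c "
from station import ticket
print(ticket.finish_job())"
```

```text
the job is handed in; nothing more can be done
None
```

The job is done and handed in, at about 24 s of the 61 s allowed. I took the hook from its stand, caught the striker's loop under the guard, drew the striker out between the jar and the pan, put the hook back, and laid the striker in the white tray.

What the last checks showed:
- **Striker:** it lies fully inside the tray. The bow and side wires read about 5–6 mm above the tray floor and the middle of the cup about 18 mm, so it is flat.
- **Hook:** its height along the length matches the first picture to within about 1.5 mm, and sideways to about 1 mm. A single-pixel depth comparison from the top camera differed by 4–13 mm at edge pixels. I put this down to edge noise, since the before and after pictures look alike.
- **Jar, pan and pumice block:** no visible change in the top view.
- **Gripper:** it was open and well clear of everything, and the forces I read after each move never passed about 5 N.

One reading I could not fully explain: the gripper showed 35 mm on the 38 mm cup. The grip held without slipping.

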